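Face up medicine cartons in a dispensary shelf

TASK

Tidy the pharmacy shelf: push the three medicine cartons, left standing in front, straight back under the clear cover until each stands square against the rear stop. Then slide the divider to the left by its tab until the cartons stand side by side in one closed row against the left end wall, with no gaps. Leave the bottles and leaflets around the shelf where they are.

Things in the scene. Friction and masses are not known exactly. Their poses are not given: they have to be found in the camera images.
- shelf: fixed white shelf bay on the counter, 255 deep x 310 wide x 113 high. Origin under its middle at counter height; x points to the rear of the bay (away from the robot), y to its left, z up. Floor 12 thick (top at z=12), x=-140 to 115. Right end wall y=-155 to -145, x=8 to 112. A carton against the rear stop has its origin at x=68 and its front face at x=36, 28 under the cover.
- rear_stop (a point): middle of the top front edge of the shelf's rear stop, in the shelf frame at x=100, y=0, z=52: an upright lip 40 tall above the shelf floor along the whole width; the cartons' backs go against its face x=100.
- left_wall (a point): inner face of the shelf's left end wall, at its front foot, in the shelf frame at x=8, y=130, z=12. The wall runs back from there to x=112 and up to the cover.
- cover_edge (a point): middle of the underside of the cover's front edge, in the shelf frame x=8, y=0, z=105. Fixed clear cover 8 thick with a thin aluminium front edge, from x=8 to 112 over the full width. In front of it the floor is open from above. A tool pointing straight down cannot follow a carton to the rear stop: tilt it 30 to 45 degrees, fingertips towards the rear.
- divider (a joint): sliding divider of the shelf, in m: 0 at the right end, grows as it slides left along the shelf's y, to 0.13. Its upright plate (6 thick, 50 tall, x=7 to 97 in the shelf frame) has its left face at y = -130 + value; the three cartons side by side are 150 wide, so it closes up the row at 0.110. Slides with about 1.2 N of friction and stays where it is left.
- divider_tab (a point): centre of the top of the divider's upright tab, in front of the cover, in the shelf frame at x=-35, y = -133 + value, z=60. The tab is 30 (shelf x) x 10 (shelf y) x 46 tall, its foot 2 above the shelf floor; push on its right side face, or pinch it.
- carton_narrow: upright medicine carton, white with a printed band, 64 deep (its x) x 44 wide (its y) x 54 tall, about 120 g, loose on the shelf floor. Origin at the centre of its underside; x points to the rear of the shelf when it stands square.
- carton_middle: upright medicine carton, white with a printed band, 64 deep (its x) x 50 wide (its y) x 60 tall, about 120 g, loose on the shelf floor. Origin at the centre of its underside; x points to the rear of the shelf when it stands square.
- carton_wide: upright medicine carton, white with a printed band, 64 deep (its x) x 56 wide (its y) x 66 tall, about 120 g, loose on the shelf floor. Origin at the centre of its underside; x points to the rear of the shelf when it stands square.
- pill_bottle_a: small white screw-cap pill bottle, 30 across, 48 tall, standing on the counter just in front of the shelf; not to be disturbed. Origin at the centre of its underside.
- pill_bottle_b: a second such pill bottle, 30 across, 48 tall, also just in front of the shelf; not to be disturbed. Origin at the centre of its underside.
- amber_bottle: amber bottle, 40 across, 60 tall, standing on the counter left of the shelf; not to be disturbed. Origin at the centre of its underside.
- leaflets: pack of leaflets 100 x 150 x 18, lying right of the shelf; not to be disturbed. Origin at the centre of its underside.
Mind the look-alikes: they are no part of the job. Leave any purple look-alike of the carton_narrow alone.

How it is judged:
On the way, in this order (a step that is already met when the one before it is completed fails the run):
1. all three cartons stand back against the rear stop (within 5 mm) (x of each of carton_narrow, carton_middle, carton_wide in the frame of shelf above 0.063 m), for 0.2 s.
2. the divider has closed up the row (joint above 0.106) (value of joint divider above 0.106 m), for 0.2 s.
At the end, for the whole second after the job is handed in: Each carton stands upright on the shelf floor, its back within 5 mm of the rear stop and square to the shelf within 0.08 rad, in the row between the left end wall and the divider; the divider is at 0.106 or more, so that all the gaps in the row together are under 4 mm; the cartons are at rest (all of step 1 and angle between the x axis of each of carton_narrow, carton_middle, carton_wide and the x axis of shelf, either way round below 0.08 rad and angle between each of carton_narrow, carton_middle, carton_wide's own z axis and vertical below 0.06 rad and height (world z) of each of carton_narrow, carton_middle, carton_wide below 0.018 m and x of each of carton_narrow, carton_middle, carton_wide in the frame of shelf below 0.075 m and y of carton_narrow in the frame of shelf between -0.04 and 0.125 m and y of carton_middle in the frame of shelf between -0.04 and 0.125 m and y of carton_wide in the frame of shelf between -0.04 and 0.125 m and value of joint divider above 0.106 m and linear speed of each of carton_narrow, carton_middle, carton_wide below 0.01 m/s); the robot touches nothing.
It fails at once if disturbed: the pill bottle a (moved over 20 mm) (distance of pill_bottle_a from where it was at the start of the episode above 0.02 m).
It fails at once if disturbed: the pill bottle b (moved over 20 mm) (distance of pill_bottle_b from where it was at the start of the episode above 0.02 m).
It fails at once if disturbed: the amber bottle (moved over 20 mm) (distance of amber_bottle from where it was at the start of the episode above 0.02 m).
It fails at once if disturbed: the leaflets (moved over 20 mm) (distance of leaflets from where it was at the start of the episode above 0.02 m).
It also fails if it takes over 56 s, if anything falls off the work surface, if the arm or the gripper's body presses on something with over 40 N, if the wrist force passes 120 N, or if a joint passes its speed limit or range.

ROBOT

A 6-joint arm with a two-finger parallel gripper is mounted at the origin on the work surface. World frame = base frame: x ahead of the robot, y to its left, z up, the work surface at z = 0. Lengths are in m, angles in rad, forces in N, time in s.
With the tool pointing down it reaches from about 0.35 to 0.875 m from the base axis. Payload 4.2 kg.
Tool frame: the origin (TCP) lies between the finger pads, 19 mm behind the fingertips; this is the grasp point; z points along the fingers, y is the line along which they close (so a half turn about z gives the same grasp; the last joint's range is limited). The gripper opens to 85 mm and grips with 20 to 120 N. Pads are 22 mm wide; open, the fingers measure 114 mm over their backs; the gripper's body (76 mm by 85 mm) begins 54 mm behind the grasp point. The pads swing forward as they close: fully open they stand 13 mm farther back than shut.
Start: joints at [-0.935, 0.385, 0.008, 0, -1.194, -0.259], TCP at [0.23, -0.581, 0.25] pointing down, gripper open.
Joint ranges: [-3.14, 3.14], [-1.21, 2.06], [-1.07, 1.41], [-3.16, 2.05], [-2.99, -0.16], [-3.1, 3.1]. Speed limits (rad/s): [2.79, 2.79, 3.14, 3.14, 3.14, 3.14].

INTERFACE

Orientations are given as a 3x3 rotation matrix whose columns are the frame's x, y, z axes.
In Python, from cell import env gives the robot as it stands.
- The arm moves only by the tool jog_arm, never from a script. Its argument "moves" is one flat list of numbers, 6 for each row, row after row: the shift along the tool's x, y, z in m, then the turn, a rotation vector about the tool's x, y, z in rad. A call has 1 to 8 rows; each row shifts and turns the commanded pose from where the row before left it, along the tool's axes as they then stand; what a row does not reach is not made up. A row lasts 1/10 s, in which the tool goes at most 50 mm and 8.59 degrees, less where a joint would pass 70% of its speed; a pose out of reach is approached as far as the arm can. A call with a gripper value outside its range is refused whole. "claw" is the finger opening in m, from 0 to 0.0854, set as the call begins (left out, the last holds). The fingers move at their own pace and stop on an object; "squeeze" is the grip in N (left out, the last holds). Time passes only in rows, so rows that do not move let the fingers close. It gives the time, the measured TCP pose, the force, the opening and the grip force at its end, in the units of the state.
- env.get_obs(): the state, without advancing time (a new reading comes with each control period).
- env.snapshot(name): name is "side" or "top" or "wrist"; returns (picture, depth): 480x640x3 uint8, red, green, blue; 480x640 float32, m along the optical axis (not along the pixel's ray), 0 where there is no reading.
- env.camera_model(name): a dict with "fx", "fy", "cx", "cy" (pixels), "distortion" ([k1, k2, p1, p2, k3] as OpenCV has them; the pictures are not rectified), "world_from_camera" (4x4, takes a point from camera to world coordinates); the wrist camera has in their place "tool_from_camera" (4x4, takes a point from camera to tool coordinates, whose origin is the TCP and whose axes are the flange's). Camera axes: x right, y down, z forward; pixel columns grow to the right and rows downward; lengths in m; the calibration is good to about 2 mm. A picture is of the moment at which its call begins: read the wrist's pose just before it. camera_model takes no time and is no camera call.
- env.close_job(): hands the job in; it is judged then, once.
The state is a dict: "time_s": time; "joints": joint angles; "qvel": joint speeds; "tau": joint torques, N m; "position": TCP position; "orientation": TCP orientation; "force": force on the tool from outside, world axes, zero at the start; "wrist_torque": the same for the moment, N m; "finger_gap": finger opening in m; "grip_force": force on a finger pad.
Only numpy, scipy, OpenCV 4.12 (cv2) and the standard library are available. Lean on these libraries where they do the work, as an engineer would, in place of code of your own. Each camera call takes 0.05 s, during which the arm holds its last target. There are 200 camera calls.

## Working session

There is one attempt and no reset: what is moved stays moved. The work goes in short steps, Python scripts to look and compute and a tool call to move; the robot and the scene stay as the last step left them, time stands still between calls to the robot, and variables do not carry over. Pictures are saved under pics/ and viewed, at most 10 in all, crops included, and the job is handed in when it is done.

Besides the shell and the picture viewer there is one more tool, called after "Request:" as a command line: name --argument value ..., lists and objects as JSON in quotes. jog_arm: Moves the arm, as the interface text tells. Its arguments: {"type":"object","properties":{"moves":{"type":"array","items":{"type":"number"}},"claw":{"type":"number"},"squeeze":{"type":"number"}},"required":["moves"]}

```bash
mkdir -p pics; ls
cat > h.py <<'E'
import numpy as np,cv2
from cell import env
def snap(cam,name):
    im,d=env.snapshot(cam); cv2.imwrite(f'pics/{name}.png',im[:,:,::-1]); np.save(f'pics/{name}.npy',d); return im,d
def pt(cam,d,u,v,z=None,T=None):
    m=env.camera_model(cam); K=np.array([[m['fx'],0,m['cx']],[0,m['fy'],m['cy']],[0,0,1]])
    x,y=cv2.undistortPoints(np.array([[[u,v]]],float),K,np.array(m['distortion']))[0,0]
    if T is None: T=np.array(m['world_from_camera'])
    r=T[:3,:3]@[x,y,1]
    s=(z-T[2,3])/r[2] if z is not None else d[int(round(v)),int(round(u))]
    return T[:3,3]+s*r
E
python3 - <<'E'
from h import *
for c in('top','side'):snap(c,c+'0')
o=env.get_obs();print({k:np.round(v,3).tolist() for k,v in o.items()})
m=env.camera_model('top');print(np.round(m['world_from_camera'],3)); print(np.round(env.camera_model('side')['world_from_camera'],3))
E
```

```text
pics
{'time_s': 0.1, 'joints': [-0.935, 0.385, 0.007, -0.0, -1.194, -0.259], 'qvel': [-0.0, -0.001, 0.002, 0.0, -0.0, -0.0], 'tau': [-0.001, -39.332, 18.893, 4.198, -0.003, 0.0], 'position': [0.23, -0.581, 0.249], 'orientation': [[-0.93, -0.368, -0.001], [-0.368, 0.93, 0.002], [0.0, 0.002, -1.0]], 'force': [-0.149, -0.445, 0.773], 'wrist_torque': [0.013, -0.048, -0.041], 'grip_force': 0.0, 'finger_gap': 0.085}
[[ 0.025 -0.984  0.175  0.384]
 [-1.    -0.022  0.02  -0.031]
 [-0.016 -0.175 -0.984  1.011]
 [ 0.     0.     0.     1.   ]]
[[-0.826 -0.383  0.413  0.138]
 [-0.564  0.559 -0.608  0.554]
 [ 0.002 -0.736 -0.678  0.724]
 [ 0.     0.     0.     1.   ]]
```

View pics/top0.png

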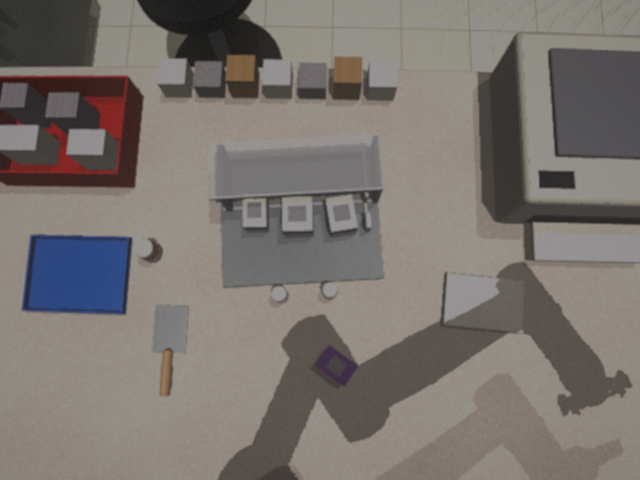

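View pics/side0.png

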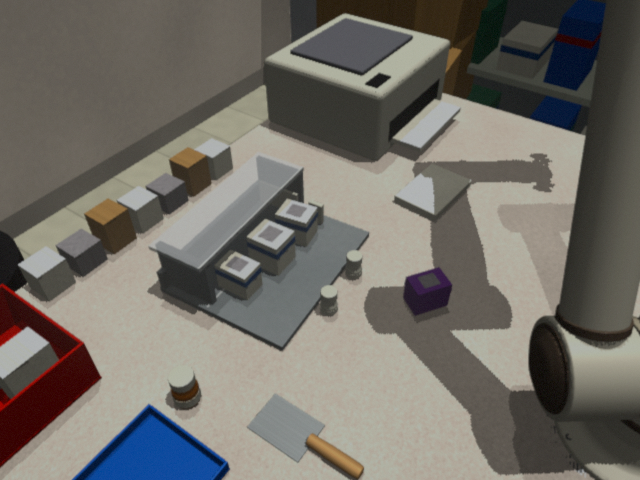

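Run:
```python
import cv2
im=cv2.imread('pics/top0.png');cv2.imwrite('pics/c1.png',cv2.resize(im[180:300,210:390],None,fx=4.4,fy=4.4,interpolation=cv2.INTER_CUBIC))
```

```text
(no output)
```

View pics/c1.png

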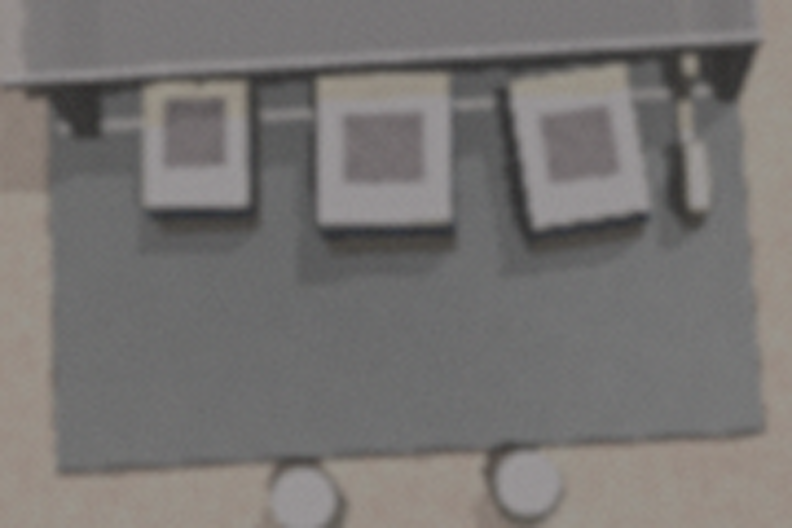

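The crop shows: floor front corners at (58,471) and (764,431), narrow carton on the left, wide in the middle, middle carton on the right (yawed), tab at about (695,180), bottles at (304,497) and (527,484).

```bash
cat >> h.py <<'E'
def shelf():
    return np.load('pics/shelf.npy')
E
python3 - <<'E'
from h import *
d=np.load('pics/top0.npy')
def P(u,v,z): return pt('top',d,210+(u+.5)/4.4-.5,180+(v+.5)/4.4-.5,z)
L=P(58,471,.012);R=P(764,431,.012)
print('floor',L,R,np.linalg.norm(L-R))
cl=P(3,84,.113);cr=P(762,40,.113);print('cover',cl,cr,np.linalg.norm(cl-cr))
e=(L-R)+(cl-cr);yaw=np.arctan2(-e[0],e[1]);print('yaw',yaw,np.arctan2(-(L-R)[0],(L-R)[1]),np.arctan2(-(cl-cr)[0],(cl-cr)[1]))
X=np.array([np.cos(yaw),np.sin(yaw),0]);Y=np.array([-X[1],X[0],0])
o1=(L+R)/2+.140*X;o2=(cl+cr)/2-.008*X;print(o1,o2)
O=(o1+o2)/2;O[2]=0;
S=np.eye(4);S[:3,0]=X;S[:3,1]=Y;S[:3,3]=O;np.save('pics/shelf.npy',S)
f=lambda p:np.round(np.linalg.inv(S)@np.r_[p,1],4)[:3]*1000
q=dict(n=[(143,82),(252,80),(147,209),(250,211),.066],w=[(315,74),(451,70),(320,226),(455,224),.078],m=[(503,83),(628,64),(536,231),(649,211),.072],
 tab=[(683,143),(706,143),(684,210),(708,213),.06],ba=[(304,497),.048],bb=[(527,484),.048])
for k,v in q.items():
    print(k,[f(P(*p,v[-1])).tolist() for p in v[:-1]])
for n,(u,v) in dict(n=(196,190),w=(385,205),m=(590,195)).items():
    print(n,pt('top',d,210+u/4.4,180+v/4.4))
amb=pt('top',d,148,248,.06);print('amber',amb,f(amb))
E
```

```text
floor [0.48289704 0.16983801 0.012     ] [ 0.50770545 -0.13719288  0.012     ] 0.308031530042709
cover [0.62912394 0.18096008 0.113     ] [ 0.6537633  -0.12514035  0.113     ] 0.3070904915756732
yaw 0.08047375775497627 0.08062586481192606 0.0803211845859301
[0.63484817 0.02757674 0.012     ] [0.63346951 0.02726677 0.113     ]
n [[18.2, 103.6, 66.0], [16.2, 57.3, 66.0], [-37.1, 103.5, 66.0], [-40.599999999999994, 60.199999999999996, 66.0]]
w [[13.799999999999999, 29.6, 78.0], [12.1, -27.400000000000002, 78.0], [-51.3, 30.200000000000003, 78.0], [-53.699999999999996, -25.5, 78.0]]
m [[6.8999999999999995, -48.9, 72.0], [12.0, -101.8, 72.0], [-57.4, -58.9, 72.0], [-51.6, -106.30000000000001, 72.0]]
tab [[-20.5, -123.60000000000001, 60.0], [-21.1, -133.3, 60.0], [-49.5, -121.89999999999999, 60.0], [-51.4, -131.89999999999998, 60.0]]
ba [[-160.1, 44.2, 48.0]]
bb [[-159.89999999999998, -49.3, 48.0]]
n [0.59703439 0.10681272 0.06462082]
w [0.58951581 0.02615392 0.07723842]
m [ 0.59741735 -0.05886385  0.06924501]
amber [0.54666609 0.304623   0.06      ] [-64.9 283.3  60. ]
```

Request:
jog_arm --moves '[0,0,0,0,0,0.149,0,0,0,0,0,0.149,0,0,0,0,-0.145,0,0,0,0,0,-0.145,0,0,0,0,0,-0.145,0,0,0,0,0,-0.145,0,0,0,0,0,-0.145,0,0,0,0,0,-0.147,0]' --claw 0.026

```text
time_s: 0.9
position: [0.23, -0.5814, 0.2511]
orientation: [[-0.636, -0.078, 0.767], [-0.052, 0.997, 0.059], [-0.77, -0.003, -0.639]]
force: [0.2, 0.3, -1.4]
finger_gap: 0.0258
grip_force: 0.0
```

```bash
cat > g.py <<'E'
import sys
from h import *
S=shelf();a=[float(x) for x in sys.argv[1:]]
o=env.get_obs();R=np.array(o['orientation']);p=np.array(o['position']);Rs=S[:3,:3].T@R
q=(np.linalg.inv(S)@np.r_[p,1])[:3]*1000
print('t',o['time_s'],'shelf mm',q.round(1),'z',Rs[:,2].round(3),'y',Rs[:,1].round(3),'F',(S[:3,:3].T@o['force']).round(2),'gap',o['finger_gap'],'j',np.round(o['joints'],2))
if a: # targets in shelf mm, chained
    for t in np.array(a).reshape(-1,3): print(t,'->',(R.T@S[:3,:3]@(t-q)/1000).round(4)); q=t
    Y=np.array([0,1,0.]);th=np.deg2rad(50);z=np.array([np.sin(th),0,-np.cos(th)])
    D=np.c_[np.cross(Y,z),Y,z];print('rotvec',cv2.Rodrigues(Rs.T@D)[0].ravel().round(4))
E
python3 g.py -110 -74 160
python3 -c "
from h import *
print(np.round(env.camera_model('wrist')['tool_from_camera'],3))"
```

```text
t 0.9 shelf mm [-451.8 -574.4  251.1] z [ 0.77  -0.003 -0.639] y [ 0.002  1.    -0.003] F [ 0.27  0.32 -1.42] gap 0.02575607945130745 j [-1.38  0.41  0.11 -0.92 -1.29  0.18]
[-110.  -74.  160.] -> [-0.1486  0.5013  0.3197]
rotvec [-0.0031  0.0055  0.0008]
[[ 0.    -0.953 -0.302  0.076]
 [ 1.     0.001 -0.    -0.001]
 [ 0.001 -0.302  0.953 -0.124]
 [ 0.     0.     0.     1.   ]]
```

Request:
jog_arm --moves '[-0.0128,0.0358,0.021,0,0,0,-0.0128,0.0358,0.021,0,0,0,-0.0128,0.0358,0.021,0,0,0,-0.0128,0.0358,0.021,0,0,0,-0.0128,0.0358,0.021,0,0,0,-0.0128,0.0358,0.021,0,0,0,-0.0128,0.0358,0.021,0,0,0]'

```text
time_s: 1.6
position: [0.3802, -0.3164, 0.2237]
orientation: [[-0.642, -0.078, 0.763], [-0.05, 0.997, 0.06], [-0.766, 0.0, -0.643]]
force: [1.0, -0.3, -0.1]
finger_gap: 0.0261
grip_force: 0.0
```

Request:
jog_arm --moves '[-0.0128,0.0358,0.021,0,0,0,-0.0128,0.0358,0.021,0,0,0,-0.0128,0.0358,0.021,0,0,0,-0.0128,0.0358,0.021,0,0,0,-0.0128,0.0358,0.021,0,0,0,-0.0128,0.0358,0.021,0,0,0,-0.0128,0.0358,0.021,0,0,0]'

```text
time_s: 2.3
position: [0.527, -0.0617, 0.1851]
orientation: [[-0.625, -0.109, 0.773], [-0.055, 0.994, 0.095], [-0.779, 0.017, -0.627]]
force: [-0.5, 0.6, -1.2]
finger_gap: 0.0262
grip_force: 0.0
```

```bash
python3 g.py -110 -74 200
```

```text
t 2.3 shelf mm [-114.   -80.2  185.1] z [ 0.778  0.033 -0.627] y [-0.028  0.999  0.017] F [-0.43  0.67 -1.22] gap 0.026209113818796235 j [-0.07  0.1  -0.52 -1.14 -0.16 -0.34]
[-110.  -74.  200.] -> [-0.0141  0.0063 -0.0061]
rotvec [0.0325 0.0198 0.0052]
```

Request:
jog_arm --moves '[-0.01,0.006,-0.004,0.0325,0.107,0.005,0,0,0,0,0,0,0,0,0,0,0,0]'

```text
time_s: 2.6
position: [0.5255, -0.079, 0.1826]
orientation: [[-0.662, -0.108, 0.742], [-0.05, 0.994, 0.1], [-0.748, 0.029, -0.663]]
force: [-0.1, -0.2, 0.2]
finger_gap: 0.0262
grip_force: 0.0
```

```bash
sed -i 's/deg2rad(50)/deg2rad(45)/' g.py; python3 g.py -110 -74 200
```

```text
t 2.6 shelf mm [-116.9  -97.4  182.6] z [ 0.747  0.04  -0.663] y [-0.028  0.999  0.029] F [-0.13 -0.18  0.18] gap 0.026152845193361404 j [-0.04  0.11 -0.53 -0.94 -0.16 -0.56]
[-110.  -74.  200.] -> [-0.0175  0.0237 -0.0055]
rotvec [ 0.0401  0.0595 -0.0019]
```

Request:
jog_arm --moves '[0,0,0,0,0.14,0,0,0,0,0,0.12,0,0,0,0,0,0,0]'

```text
time_s: 2.9
position: [0.5188, -0.0897, 0.1784]
orientation: [[-0.742, -0.12, 0.66], [-0.06, 0.992, 0.113], [-0.668, 0.044, -0.743]]
force: [-0.1, 0.5, -0.4]
finger_gap: 0.0257
grip_force: 0.0
```

```bash
python3 g.py -110 -74 200
python3 - <<'E'
from h import *
o=env.get_obs();print(repr(o['joints']),repr(o['position']),o['orientation'].tolist() if hasattr(o['orientation'],'tolist') else o['orientation'])
E
```

```text
t 2.9 shelf mm [-124.4 -107.4  178.4] z [ 0.667  0.06  -0.743] y [-0.04   0.998  0.044] F [-0.05  0.47 -0.44] gap 0.02571318585501805 j [ 0.05  0.11 -0.6  -0.55 -0.16 -1.  ]
[-110.  -74.  200.] -> [-0.0251  0.0338 -0.0045]
rotvec [ 0.06   -0.0536 -0.0015]
array([ 0.04516857,  0.10868722, -0.59509423, -0.54943462, -0.16046523,
       -1.00059854]) array([ 0.51881137, -0.08966726,  0.17838952]) [[-0.7415895744090535, -0.12026630344254594, 0.6599855448296305], [-0.05995535387828254, 0.9917441815732085, 0.11335269673464586], [-0.6681693338287299, 0.04449151123475299, -0.7426777543180615]]
```

```bash
cat > fk.py <<'E'
import numpy as np
from scipy.optimize import least_squares
from scipy.spatial.transform import Rotation as Ro
def fk(q,P):
    h,a1,L1,e,L2,D,d6,y6=P
    R1=Ro.from_euler('z',q[0]); R2=R1*Ro.from_euler('y',q[1]); R3=R2*Ro.from_euler('y',-q[2]); R4=R3*Ro.from_euler('x',q[3]*SG[0]); R5=R4*Ro.from_euler('y',-q[4]); R6=R5*Ro.from_euler('x',q[5]*SG[1])
    p=np.array([0,0,h])+R1.apply([a1,0,0])+R2.apply([0,0,L1])+R3.apply([L2,0,e])+R5.apply([0,D,0])+R6.apply([d6,0,0])
    z=R6.apply([1,0,0]); y=R6.apply([0,np.cos(y6),np.sin(y6)]); return p,np.c_[np.cross(y,z),y,z]
SG=[1,1]
O=lambda x:np.array(x)
data=[([-.935,.385,.0075,0,-1.194,-.259],[.23,-.581,.249],[[-0.93,-0.368,-0.001],[-0.368,0.93,0.002],[0,0.002,-1]]),
([-1.38,.41,.11,-.92,-1.29,.18],[0.23,-0.5814,0.2511],[[-0.636,-0.078,0.767],[-0.052,0.997,0.059],[-0.77,-0.003,-0.639]]),
([-.07,.1,-.52,-1.14,-.16,-.34],[0.527,-0.0617,0.1851],[[-0.625,-0.109,0.773],[-0.055,0.994,0.095],[-0.779,0.017,-0.627]]),
([-.04,.11,-.53,-.94,-.16,-.56],[0.5255,-0.079,0.1826],[[-0.662,-0.108,0.742],[-0.05,0.994,0.1],[-0.748,0.029,-0.663]]),
([.0452,.1087,-.5951,-.5494,-.1605,-1.0006],[0.5188,-0.0897,0.1784],[[-0.742,-0.12,0.66],[-0.06,0.992,0.113],[-0.668,0.044,-0.743]])]
def fit():
    best=None
    for s in [(a,b) for a in(1,-1) for b in(1,-1)]:
        SG[:]=s
        f=lambda P:np.concatenate([np.r_[fk(q,P)[0]-p,.3*(fk(q,P)[1]-O(R)).ravel()] for q,p,R in data])
        for y6 in(0,1.57,3.14,-1.57):
            r=least_squares(f,[.2,0,.4,0,.4,-.15,.2,y6])
            if best is None or r.cost<best[0]: best=(r.cost,s,r.x,f(r.x).reshape(-1,12))
    SG[:]=best[1]; return best
if __name__=='__main__':
    np.set_printoptions(suppress=True)
    b=fit();print(b[0],b[1],b[2].round(4));print(b[3].round(4))
E
python3 fk.py
```

```text
2.278206005947267e-05 (-1, -1) [ 0.1547  0.0097  0.5636  0.0004  0.4109 -0.1595  0.2777 -1.5695]
[[-0.0001  0.0009 -0.0008 -0.0001  0.0004  0.0002  0.0004  0.0001 -0.0004
   0.0001 -0.0004  0.    ]
 [ 0.0002 -0.0007  0.0009  0.0003 -0.001   0.0003 -0.003  -0.0001 -0.0015
   0.     -0.0031  0.0003]
 [-0.0013 -0.0016 -0.0004 -0.0003  0.0021  0.      0.0016  0.0002 -0.0012
   0.0002  0.0005 -0.0002]
 [ 0.0005 -0.0005 -0.0008 -0.0006  0.0005 -0.0005  0.0005 -0.     -0.0003
   0.0005  0.0003 -0.0006]
 [ 0.0007  0.0002  0.0011  0.0001  0.0002 -0.      0.0004 -0.0001  0.0001
  -0.      0.0004  0.0001]]
```

```bash
cat > ik.py <<'E'
import fk,numpy as np
from fk import *
b=fit();P=b[2];S=np.load('pics/shelf.npy')
lo=np.array([-3.1,-1.2,-1.06,-3.12,-2.96,-.17]) ; lo=np.array([-3.14,-1.21,-1.07,-3.16,-2.99,-3.1])+.02
hi=np.array([3.14,2.06,1.41,2.05,-.16,3.1])-.02
def target(t,th,flip):
    th=np.deg2rad(th);Y=np.array([0,-1. if flip else 1.,0]);z=np.array([np.sin(th),0,-np.cos(th)])
    return (S@np.r_[np.array(t)/1000,1])[:3],S[:3,:3]@np.c_[np.cross(Y,z),Y,z]
def ik(t,th,flip,q0,n=1,seed=0):
    p,R=target(t,th,flip);rng=np.random.default_rng(seed);sol=[]
    for k in range(n):
        s=np.clip(q0,lo+1e-3,hi-1e-3) if k==0 else rng.uniform(lo,hi)
        r=least_squares(lambda q:np.r_[fk.fk(q,P)[0]-p,.3*(fk.fk(q,P)[1]-R).ravel()],s,bounds=(lo,hi))
        if r.cost<1e-6 and not any(np.abs(r.x-x).max()<.05 for x in sol): sol.append(r.x)
    return sol
if __name__=='__main__':
    q0=data[-1][0]
    for th in(50,45,40,35):
      for fl in(0,1):
        for t in([15,-74,45],[15,81,45],[-80,-74,45],[-110,-74,200],[-40,-148,45],[-40,-30,45]):
          print(th,fl,t,[np.round(x,2).tolist() for x in ik(t,th,fl,q0,12)])
E
python3 ik.py
```

```text
Traceback (most recent call last):
  File "ik.py", line 21, in <module>
    print(th,fl,t,[np.round(x,2).tolist() for x in ik(t,th,fl,q0,12)])
                                                   ~~^^^^^^^^^^^^^^^
  File "ik.py", line 13, in ik
    r=least_squares(lambda q:np.r_[fk.fk(q,P)[0]-p,.3*(fk.fk(q,P)[1]-R).ravel()],s,bounds=(lo,hi))
  File "ik.py", line 13, in <lambda>
    r=least_squares(lambda q:np.r_[fk.fk(q,P)[0]-p,.3*(fk.fk(q,P)[1]-R).ravel()],s,bounds=(lo,hi))
                                   ^^^^^
AttributeError: 'function' object has no attribute 'fk'
```

```bash
sed -i 's/fk\.fk(/fk(/g; s/^import fk,numpy/import numpy/' ik.py; python3 ik.py
```

```text
50 0 [15, -74, 45] [[-0.33, 0.55, -0.38, -2.12, -0.36, 0.85]]
50 0 [15, 81, 45] [[-0.14, 0.58, -0.63, -2.8, -0.53, 1.42]]
50 0 [-80, -74, 45] [[-0.48, 0.5, -0.63, -2.23, -0.54, 1.12]]
50 0 [-110, -74, 200] []
50 0 [-40, -148, 45] [[-0.47, 0.52, -0.41, -1.91, -0.44, 0.75]]
50 0 [-40, -30, 45] [[-0.37, 0.53, -0.61, -2.39, -0.51, 1.19]]
50 1 [15, -74, 45] [[-0.33, 0.55, -0.38, -2.12, -0.36, -2.29]]
50 1 [15, 81, 45] [[-0.14, 0.58, -0.63, -2.8, -0.53, -1.72]]
50 1 [-80, -74, 45] [[-0.48, 0.5, -0.63, -2.23, -0.54, -2.02]]
50 1 [-110, -74, 200] []
50 1 [-40, -148, 45] [[-0.47, 0.52, -0.41, -1.91, -0.44, -2.39]]
50 1 [-40, -30, 45] [[-0.37, 0.53, -0.61, -2.39, -0.51, -1.95]]
45 0 [15, -74, 45] []
45 0 [15, 81, 45] [[-0.11, 0.54, -0.54, -2.69, -0.32, 1.28]]
45 0 [-80, -74, 45] [[-0.36, 0.45, -0.52, -1.97, -0.33, 0.74]]
45 0 [-110, -74, 200] []
45 0 [-40, -148, 45] [[-0.33, 0.49, -0.34, -1.58, -0.29, 0.31]]
45 0 [-40, -30, 45] [[-0.25, 0.47, -0.48, -2.09, -0.27, 0.78]]
45 1 [15, -74, 45] []
45 1 [15, 81, 45] [[-0.11, 0.54, -0.54, -2.69, -0.32, -1.86]]
45 1 [-80, -74, 45] [[-0.36, 0.45, -0.52, -1.97, -0.33, -2.4]]
45 1 [-110, -74, 200] []
45 1 [-40, -148, 45] [[-0.33, 0.49, -0.34, -1.58, -0.29, -2.83]]
45 1 [-40, -30, 45] [[-0.25, 0.47, -0.48, -2.09, -0.27, -2.36]]
40 0 [15, -74, 45] []
40 0 [15, 81, 45] []
40 0 [-80, -74, 45] []
40 0 [-110, -74, 200] []
40 0 [-40, -148, 45] []
40 0 [-40, -30, 45] []
40 1 [15, -74, 45] []
40 1 [15, 81, 45] []
40 1 [-80, -74, 45] []
40 1 [-110, -74, 200] []
40 1 [-40, -148, 45] []
40 1 [-40, -30, 45] []
35 0 [15, -74, 45] []
35 0 [15, 81, 45] []
35 0 [-80, -74, 45] []
35 0 [-110, -74, 200] []
35 0 [-40, -148, 45] []
35 0 [-40, -30, 45] []
35 1 [15, -74, 45] []
35 1 [15, 81, 45] []
35 1 [-80, -74, 45] []
35 1 [-110, -74, 200] []
35 1 [-40, -148, 45] []
35 1 [-40, -30, 45] []
```

```bash
cat > path.py <<'E'
from ik import *
for th in (55,60):
  q=data[1][0]; q=[-.48,.5,-.63,-2.23,-.54,-2.02]
  for t in([-80,-74,42],[15,-74,42],[-90,-74,42],[-90,-74,80],[-90,-74,110],[-90,-74,140],[-90,2,110],[-90,2,42],[15,2,42],[-90,81,110],[-90,81,42],[15,81,42],[-90,-155,110],[-40,-155,100],[-40,-155,42],[-40,-90,42],[-40,-40,42],[-180,-155,110],[-200,-155,180],[-250,-250,150],[-450,-574,250]):
    s=ik(t,th,1,q)
    if s: q=s[0]
    print(th,t,np.round(s,2).tolist())
E
python3 path.py
```

```text
55 [-80, -74, 42] [[-0.55, 0.58, -0.71, -2.35, -0.75, -1.81]]
55 [15, -74, 42] [[-0.41, 0.6, -0.49, -2.35, -0.57, -1.98]]
55 [-90, -74, 42] [[-0.56, 0.58, -0.74, -2.35, -0.76, -1.79]]
55 [-90, -74, 80] [[-0.52, 0.44, -0.68, -2.23, -0.63, -2.0]]
55 [-90, -74, 110] [[-0.46, 0.34, -0.62, -2.1, -0.51, -2.21]]
55 [-90, -74, 140] [[-0.39, 0.26, -0.56, -1.92, -0.4, -2.48]]
55 [-90, 2, 110] [[-0.37, 0.35, -0.75, -2.41, -0.57, -1.95]]
55 [-90, 2, 42] [[-0.43, 0.61, -0.87, -2.59, -0.88, -1.63]]
55 [15, 2, 42] [[-0.3, 0.61, -0.61, -2.61, -0.65, -1.78]]
55 [-90, 81, 110] [[-0.21, 0.38, -0.88, -2.74, -0.66, -1.72]]
55 [-90, 81, 42] [[-0.23, 0.63, -0.96, -2.83, -0.98, -1.56]]
55 [15, 81, 42] [[-0.15, 0.63, -0.7, -2.85, -0.72, -1.65]]
55 [-90, -155, 110] [[-0.55, 0.36, -0.5, -1.83, -0.52, -2.44]]
55 [-40, -155, 100] [[-0.49, 0.43, -0.41, -1.86, -0.48, -2.46]]
55 [-40, -155, 42] [[-0.57, 0.58, -0.48, -2.09, -0.61, -2.12]]
55 [-40, -90, 42] [[-0.5, 0.58, -0.59, -2.31, -0.66, -1.93]]
55 [-40, -40, 42] [[-0.43, 0.59, -0.68, -2.47, -0.71, -1.79]]
55 [-180, -155, 110] [[-0.71, 0.3, -0.66, -1.8, -0.64, -2
[... 794 characters left out ...]
0.88, -1.64]]
60 [-90, 81, 42] [[-0.25, 0.72, -1.01, -2.84, -1.2, -1.52]]
60 [15, 81, 42] [[-0.16, 0.68, -0.74, -2.87, -0.9, -1.61]]
60 [-90, -155, 110] [[-0.64, 0.41, -0.56, -2.0, -0.68, -2.2]]
60 [-40, -155, 100] [[-0.57, 0.47, -0.48, -2.05, -0.63, -2.2]]
60 [-40, -155, 42] [[-0.63, 0.63, -0.54, -2.2, -0.77, -1.94]]
60 [-40, -90, 42] [[-0.55, 0.64, -0.66, -2.39, -0.84, -1.78]]
60 [-40, -40, 42] [[-0.47, 0.66, -0.74, -2.53, -0.9, -1.69]]
60 [-180, -155, 110] [[-0.81, 0.36, -0.71, -1.92, -0.8, -2.11]]
60 [-200, -155, 180] [[-0.71, 0.11, -0.64, -1.65, -0.67, -2.57]]
60 [-250, -250, 150] [[-0.99, 0.25, -0.58, -1.54, -0.86, -2.46]]
60 [-450, -574, 250] [[-1.46, 0.45, 0.11, -1.08, -1.37, -2.85]]
```

```bash
sed -i 's/deg2rad(45)/deg2rad(55)/' g.py; python3 g.py -250 -250 170
```

```text
t 2.9 shelf mm [-124.4 -107.4  178.4] z [ 0.667  0.06  -0.743] y [-0.04   0.998  0.044] F [-0.05  0.47 -0.44] gap 0.02571318585501805 j [ 0.05  0.11 -0.6  -0.55 -0.16 -1.  ]
[-250. -250.  170.] -> [ 0.0991 -0.1376 -0.0861]
rotvec [ 0.0597 -0.2281 -0.0067]
```

Request:
jog_arm --moves '[0.02,-0.0275,-0.017,0,0,0,0.02,-0.0275,-0.017,0,0,0,0.02,-0.0275,-0.017,0,0,0,0.02,-0.0275,-0.017,0,0,0,0.02,-0.0275,-0.017,0,0,0,0,0,0,0.03,-0.114,-0.003,0,0,0,0.03,-0.114,-0.003,0,0,0,0,0,0]'

```text
time_s: 3.7
position: [0.4054, -0.236, 0.1654]
orientation: [[-0.618, -0.082, 0.782], [-0.034, 0.996, 0.077], [-0.786, 0.02, -0.618]]
force: [-0.5, -0.9, 0.4]
finger_gap: 0.0259
grip_force: 0.0
```

```bash
python3 g.py -250 -250 170
```

```text
t 3.7 shelf mm [-249.2 -244.2  165.4] z [ 0.786  0.014 -0.618] y [-0.001  1.     0.02 ] F [-0.61 -0.87  0.35] gap 0.025863341628384186 j [-0.8   0.14 -0.53 -1.28 -0.7   0.27]
[-250. -250.  170.] -> [-0.0032 -0.0057 -0.0036]
rotvec [ 0.0131 -0.0558 -0.0157]
```

Now flip half a turn about tool z (21 rows of 0.1496), so the camera rides on top.

Request:
jog_arm --moves '[0,0,0,0.013,-0.056,-0.012,0,0,0,0,0,0.1496,0,0,0,0,0,0.1496,0,0,0,0,0,0.1496,0,0,0,0,0,0.1496,0,0,0,0,0,0.1496,0,0,0,0,0,0.1496,0,0,0,0,0,0.1496]'

```text
time_s: 4.5
position: [0.4078, -0.2342, 0.1669]
orientation: [[-0.36, 0.454, 0.815], [0.84, 0.538, 0.072], [-0.406, 0.711, -0.575]]
force: [0.3, -0.2, -0.2]
finger_gap: 0.0261
grip_force: 0.0
```

Request:
jog_arm --moves '[0,0,0,0,0,0.1496,0,0,0,0,0,0.1496,0,0,0,0,0,0.1496,0,0,0,0,0,0.1496,0,0,0,0,0,0.1496,0,0,0,0,0,0.1496,0,0,0,0,0,0.1496,0,0,0,0,0,0.1496]'

```text
time_s: 5.3
position: [0.4078, -0.2342, 0.1669]
orientation: [[0.291, 0.501, 0.815], [0.807, -0.586, 0.072], [0.513, 0.637, -0.575]]
force: [0.5, 0.4, -0.0]
finger_gap: 0.0258
grip_force: 0.0
```

Request:
jog_arm --moves '[0,0,0,0,0,0.1496,0,0,0,0,0,0.1496,0,0,0,0,0,0.1496,0,0,0,0,0,0.1496,0,0,0,0,0,0.1496,0,0,0,0,0,0.1496,0,0,0,0,0,0]'

```text
time_s: 6.0
position: [0.4077, -0.2341, 0.1668]
orientation: [[0.572, 0.089, 0.815], [0.052, -0.996, 0.072], [0.818, 0.001, -0.575]]
force: [0.2, -0.3, 0.1]
finger_gap: 0.0262
grip_force: 0.0
```

```bash
sed -i 's/Y=np.array(\[0,1,0.\])/Y=np.array([0,-1,0.])/' g.py; python3 g.py -110 -110 110 -110 -74 100 -95 -74 45
```

```text
t 6.0 shelf mm [-246.7 -242.5  166.8] z [ 0.818  0.006 -0.575] y [ 0.008 -1.     0.001] F [ 0.17 -0.29  0.07] gap 0.026150893828533257 j [-0.85  0.16 -0.54 -1.38 -0.74 -2.73]
[-110. -110.  110.] -> [ 0.0328 -0.1314  0.1454]
[-110.  -74.  100.] -> [-0.008 -0.036  0.006]
[-95. -74.  45.] -> [-0.0364  0.0001  0.0439]
rotvec [-0.0063  0.0014  0.0055]
```

Request:
jog_arm --moves '[0.0066,-0.0263,0.0291,-0.006,0.001,0.005,0.0066,-0.0263,0.0291,0,0,0,0.0066,-0.0263,0.0291,0,0,0,0.0066,-0.0263,0.0291,0,0,0,0.0066,-0.0263,0.0291,0,0,0,-0.008,-0.036,0.006,0,0,0,0,0,0,0,0,0]'

```text
time_s: 6.7
position: [0.5295, -0.0522, 0.0972]
orientation: [[0.577, 0.084, 0.812], [0.046, -0.996, 0.07], [0.815, -0.003, -0.579]]
force: [-1.3, -0.5, -0.8]
finger_gap: 0.0264
grip_force: 0.0
```

```bash
python3 g.py -95 -74 42 15 -74 42; python3 -c "
from h import *
snap('side','s1')"
```

```text
t 6.7 shelf mm [-110.7  -71.    97.2] z [ 0.815  0.005 -0.579] y [ 0.004 -1.    -0.003] F [-1.33 -0.37 -0.82] gap 0.02637979754221745 j [-0.5   0.36 -0.67 -2.12 -0.56 -2.15]
[-95. -74.  42.] -> [-0.0359  0.0033  0.0448]
[ 15. -74.  42.] -> [0.0637 0.0004 0.0897]
rotvec [-0.0048  0.0066 -0.0003]
```

View pics/s1.png

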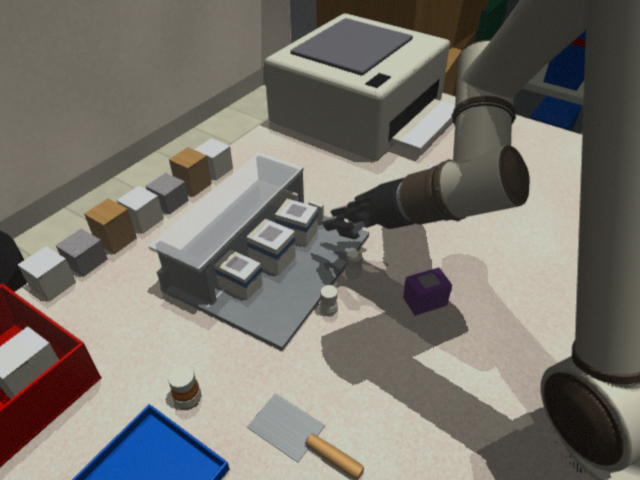

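Request:
jog_arm --moves '[-0.012,0.002,0.015,-0.0048,0.0066,0,-0.012,0.002,0.015,0,0,0,0.0035,0,0.017,0,0,0,0,0,0,0,0,0]'

```text
time_s: 7.15
position: [0.5607, -0.0586, 0.0559]
orientation: [[0.566, 0.076, 0.821], [0.045, -0.997, 0.061], [0.823, 0.002, -0.568]]
force: [-0.4, 0.3, 0.7]
finger_gap: 0.0258
grip_force: 0.0
```

```bash
python3 g.py -50 -75 53
```

```text
t 7.15 shelf mm [-80.2 -79.9  55.9] z [ 0.823 -0.005 -0.568] y [-0.004 -1.     0.002] F [-0.32  0.38  0.74] gap 0.025836220566620133 j [-0.54  0.52 -0.68 -2.29 -0.69 -1.91]
[-50. -75.  53.] -> [ 0.0147 -0.005   0.0265]
rotvec [ 0.0047 -0.007  -0.0008]
```

Request:
jog_arm --moves '[0.0,-0.005,0.0,0.0047,-0.007,0,0.0037,0,0.0066,0,0,0,0.0037,0,0.0066,0,0,0,0.0037,0,0.0066,0,0,0,0.0037,0,0.0066,0,0,0,0,0,0,0,0,0]'

```text
time_s: 7.75
position: [0.5892, -0.0505, 0.0533]
orientation: [[0.572, 0.08, 0.816], [0.045, -0.997, 0.066], [0.819, -0.001, -0.574]]
force: [0.9, -0.7, -0.3]
finger_gap: 0.0261
grip_force: 0.0
```

```bash
python3 g.py -56 -75 53 -54 -75 43 14 -75 43
```

```text
t 7.75 shelf mm [-51.1 -74.   53.3] z [ 0.819  0.    -0.574] y [-0.001 -1.    -0.001] F [ 0.83 -0.78 -0.3 ] gap 0.026095287760560124 j [-0.48  0.53 -0.62 -2.31 -0.63 -1.95]
[-56. -75.  53.] -> [-0.0031  0.001  -0.0039]
[-54. -75.  43.] -> [-0.007   0.      0.0074]
[ 14. -75.  43.] -> [ 0.039  -0.      0.0557]
rotvec [-0.0002  0.0001 -0.0011]
```

Request:
jog_arm --moves '[-0.0031,0,-0.0039,0,0,0,-0.007,0,0.0074,0,0,0,0.0043,0,0.0062,0,0,0,0.0043,0,0.0062,0,0,0,0.0043,0,0.0062,0,0,0,0.0043,0,0.0062,0,0,0,0.0043,0,0.0062,0,0,0,0.0043,0,0.0062,0,0,0]'

```text
time_s: 8.55
position: [0.6304, -0.0468, 0.0424]
orientation: [[0.573, 0.08, 0.815], [0.045, -0.997, 0.066], [0.818, -0.002, -0.575]]
force: [-3.7, -0.4, 1.2]
finger_gap: 0.0258
grip_force: 0.4
```

Request:
jog_arm --moves '[0.0043,0,0.0062,0,0,0,0.0021,0,0.0031,0,0,0,0,0,0,0,0,0]'

```text
time_s: 8.85
position: [0.6423, -0.046, 0.0427]
orientation: [[0.572, 0.08, 0.817], [0.045, -0.997, 0.066], [0.819, -0.001, -0.573]]
force: [-0.8, -0.3, -0.0]
finger_gap: 0.0257
grip_force: 0.3
```

```bash
python3 g.py 14 -75 43
python3 - <<'E'
from h import *
im,d=snap('top','t2')
cv2.imwrite('pics/c2.png',cv2.resize(im[120:300,205:395,::-1],None,fx=3.3,fy=3.3,interpolation=cv2.INTER_CUBIC))
E
```

```text
t 8.85 shelf mm [  2.2 -73.8  42.7] z [ 0.819  0.001 -0.573] y [-0.    -1.    -0.001] F [-0.87 -0.27 -0.02] gap 0.025654749051846615 j [-0.42  0.59 -0.5  -2.33 -0.57 -1.99]
[ 14. -75.  43.] -> [0.007  0.0012 0.0095]
rotvec [-0.0006 -0.0001 -0.0014]
```

View pics/c2.png

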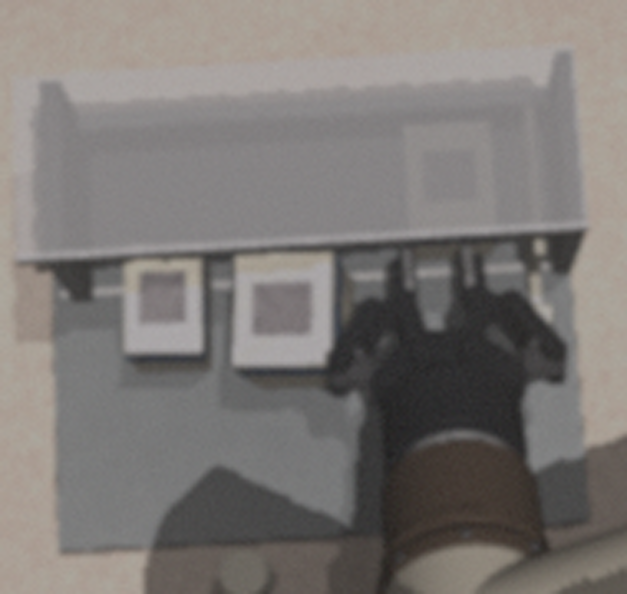

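The middle carton is going back square under the cover at (404–492, 123–222); the other two are untouched. Pushing on to the stop.

Request:
jog_arm --moves '[0.0029,0,0.0041,0,0,0,0.0029,0,0.0041,0,0,0,0.0012,0,0.0016,0,0,0,0,0,0,0,0,0]'

```text
time_s: 9.3
position: [0.654, -0.0451, 0.0425]
orientation: [[0.572, 0.08, 0.816], [0.045, -0.997, 0.066], [0.819, -0.002, -0.574]]
force: [0.9, 0.5, 0.3]
finger_gap: 0.0262
grip_force: 0.1
```

```bash
python3 g.py
python3 - <<'E'
from h import *
S=shelf();d=np.load('pics/top0.npy')
P=lambda u,v,z:(np.linalg.inv(S)@np.r_[pt('top',d,205+(u+.5)/3.3-.5,120+(v+.5)/3.3-.5,z),1])[:3]*1000
print([P(u,v,.072).round(1) for u,v in((404,126),(490,123),(407,224),(493,222))])
E
```

```text
t 9.3 shelf mm [ 13.9 -73.9  42.5] z [ 0.819  0.    -0.574] y [-0.001 -1.    -0.002] F [0.9  0.43 0.28] gap 0.02618347247723101 j [-0.4   0.59 -0.48 -2.33 -0.55 -2.01]
[array([ 85.4, -59.3,  72. ]), array([  84.2, -108.2,   72. ]), array([ 27.4, -57.6,  72. ]), array([  25.7, -105.9,   72. ])]
```

Request:
jog_arm --moves '[0.0006,0,0.0008,0,0,0,0.0006,0,0.0008,0,0,0,0,0,0,0,0,0]'

```text
time_s: 9.6
position: [0.6553, -0.045, 0.0424]
orientation: [[0.573, 0.08, 0.816], [0.044, -0.997, 0.066], [0.818, -0.002, -0.575]]
force: [-1.2, 0.9, 1.7]
finger_gap: 0.0259
grip_force: 0.8
```

Request:
jog_arm --moves '[0.0006,0,0.0008,0,0,0,0,0,0,0,0,0]'

```text
time_s: 9.8
position: [0.6564, -0.0448, 0.0425]
orientation: [[0.573, 0.08, 0.816], [0.044, -0.997, 0.066], [0.818, -0.002, -0.575]]
force: [-2.2, -0.8, 2.4]
finger_gap: 0.0262
grip_force: 0.8
```

Request:
jog_arm --moves '[0.0006,0,0.0008,0,0,0,0,0,0,0,0,0]'

```text
time_s: 10.0
position: [0.657, -0.0448, 0.0424]
orientation: [[0.573, 0.08, 0.815], [0.044, -0.997, 0.066], [0.818, -0.002, -0.575]]
force: [-4.9, 0.8, 3.7]
finger_gap: 0.0262
grip_force: 2.2
```

Request:
jog_arm --moves '[-0.0187,0,-0.0266,0,0,0,-0.0187,0,-0.0266,0,0,0,0.0156,0,-0.0274,0,0,0,0.0156,0,-0.0274,0,0,0,-0.003,-0.038,-0.004,0,0,0,-0.003,-0.038,-0.004,0,0,0,0,0,0,0,0,0]'

```text
time_s: 10.7
position: [0.5471, 0.0254, 0.0984]
orientation: [[0.576, 0.08, 0.813], [0.043, -0.997, 0.068], [0.816, -0.004, -0.578]]
force: [0.5, -0.5, -0.5]
finger_gap: 0.026
grip_force: 0.0
```

```bash
python3 g.py -100 1 60 -83 1 53 -50 1 53
```

```text
t 10.7 shelf mm [-86.9   5.   98.4] z [ 0.816  0.002 -0.578] y [ 0.    -1.    -0.004] F [ 0.42 -0.55 -0.47] gap 0.026040677141447872 j [-0.37  0.38 -0.75 -2.43 -0.58 -1.93]
[-100.    1.   60.] -> [-0.0389  0.0041  0.0115]
[-83.   1.  53.] -> [0.0041 0.     0.0179]
[-50.   1.  53.] -> [0.0191 0.     0.0269]
rotvec [-0.0023  0.0052 -0.0032]
```

Request:
jog_arm --moves '[-0.0195,0.004,0.0058,-0.0023,0.0052,-0.0032,-0.0195,0.004,0.0058,0,0,0,0.0041,0,0.0179,0,0,0,0.0038,0,0.0054,0,0,0,0.0038,0,0.0054,0,0,0,0.0038,0,0.0054,0,0,0,0.0038,0,0.0054,0,0,0,0.0038,0,0.0054,0,0,0]'

```text
time_s: 11.5
position: [0.5879, 0.0179, 0.0547]
orientation: [[0.568, 0.08, 0.819], [0.048, -0.997, 0.064], [0.822, 0.003, -0.57]]
force: [-0.7, 0.8, 0.2]
finger_gap: 0.0261
grip_force: 0.5
```

```bash
python3 g.py -54 -3 53 -54 -3 43 8 -3 43
```

```text
t 11.5 shelf mm [-46.9  -5.8  54.7] z [ 0.822 -0.002 -0.57 ] y [-0.    -1.     0.003] F [-0.61  0.88  0.22] gap 0.02613733312929193 j [-0.38  0.55 -0.72 -2.55 -0.7  -1.77]
[-54.  -3.  53.] -> [-0.0054 -0.0028 -0.0049]
[-54.  -3.  43.] -> [-0.0082 -0.      0.0057]
[ 8. -3. 43.] -> [ 0.0353 -0.      0.0509]
rotvec [ 0.0018 -0.0046  0.002 ]
```

Request:
jog_arm --moves '[-0.0054,-0.0028,-0.0049,0.0018,-0.0046,0.002,-0.0082,0,0.0057,0,0,0,0.0043,0,0.0062,0,0,0,0.0043,0,0.0062,0,0,0,0.0043,0,0.0062,0,0,0,0.0043,0,0.0062,0,0,0,0.0043,0,0.0062,0,0,0,0.0043,0,0.0062,0,0,0]'

```text
time_s: 12.3
position: [0.6258, 0.0237, 0.0423]
orientation: [[0.572, 0.08, 0.816], [0.046, -0.997, 0.066], [0.819, -0.0, -0.574]]
force: [-0.7, 0.3, -0.9]
finger_gap: 0.0261
grip_force: 0.5
```

Request:
jog_arm --moves '[0.0043,0,0.0062,0,0,0,0.0043,0,0.0062,0,0,0,0.0029,0,0.0041,0,0,0,0,0,0,0,0,0]'

```text
time_s: 12.7
position: [0.6458, 0.0252, 0.0421]
orientation: [[0.572, 0.08, 0.816], [0.046, -0.997, 0.066], [0.819, -0.0, -0.574]]
force: [0.4, 1.0, -0.2]
finger_gap: 0.0258
grip_force: 0.2
```

```bash
python3 g.py 16 -3 43
```

```text
t 12.7 shelf mm [11.4 -3.1 42.1] z [ 0.819 -0.    -0.574] y [-0. -1. -0.] F [ 0.44  0.99 -0.21] gap 0.02577748775880737 j [-0.31  0.6  -0.59 -2.57 -0.62 -1.82]
[16. -3. 43.] -> [ 0.0034 -0.0001  0.0033]
rotvec [ 0.      0.0007 -0.0004]
```

Request:
jog_arm --moves '[0.0015,0,0.002,0,0,0,0.0009,0,0.0012,0,0,0,0.0006,0,0.0008,0,0,0,0,0,0,0,0,0]'

```text
time_s: 13.1
position: [0.6472, 0.0257, 0.0415]
orientation: [[0.576, 0.08, 0.814], [0.046, -0.997, 0.066], [0.816, -0.001, -0.578]]
force: [-11.4, -4.1, 6.7]
finger_gap: 0.0263
grip_force: 6.7
```

Request:
jog_arm --moves '[0.0006,0,0.0008,0,0,0,0,0,0,0,0,0]'

```text
time_s: 13.3
position: [0.6473, 0.0257, 0.0415]
orientation: [[0.577, 0.08, 0.813], [0.046, -0.997, 0.066], [0.816, -0.001, -0.579]]
force: [-15.4, -5.5, 9.2]
finger_gap: 0.0259
grip_force: 8.7
```

Run:
```python
from h import *
im,d=snap('top','t3')
cv2.imwrite('pics/c3.png',cv2.resize(im[130:280,210:390,::-1],None,fx=4,fy=4,interpolation=cv2.INTER_CUBIC))
```

```text
(no output)
```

View pics/c3.png

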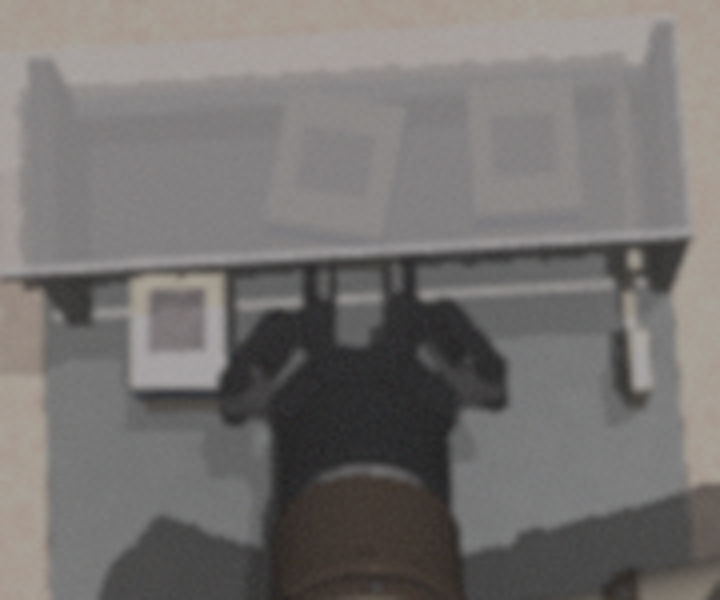

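The wide carton turned: its rear-left corner hit the stop and the right finger has slipped past its front-right corner at about (382,238). I'll measure it and re-push on its right part.

```bash
python3 - <<'E'
from h import *
S=shelf();d=np.load('pics/top0.npy')
P=lambda u,v,z:(np.linalg.inv(S)@np.r_[pt('top',d,210+(u+.5)/4-.5,130+(v+.5)/4-.5,z),1])[:3]*1000
print('w',[P(u,v,.078).round(1) for u,v in((285,92),(405,106),(265,225),(382,239))])
print('m',[P(u,v,.072).round(1) for u,v in((472,85),(574,79),(475,222),(581,216))])
print('n',[P(u,v,.066).round(1) for u,v in((130,276),(222,272),(131,391),(223,389))])
E
python3 g.py 0 11 42
```

```text
w [array([98.8, 26.6, 78. ]), array([ 88.4, -29.1,  78. ]), array([34.6, 38.6, 78. ]), array([ 24.6, -15.1,  78. ])]
m [array([ 99.1, -61.1,  72. ]), array([  99.2, -109.2,   72. ]), array([ 32. , -58.6,  72. ]), array([  32. , -107.9,   72. ])]
n [array([ 17.4, 103.6,  66. ]), array([16.8, 60.5, 66. ]), array([-37.5, 104.8,  66. ]), array([-39.1,  62.1,  66. ])]
t 13.35 shelf mm [13.  -2.7 41.4] z [ 0.816  0.001 -0.579] y [ 0.    -1.    -0.001] F [-14.94  -4.55   9.29] gap 0.026107360710643623 j [-0.31  0.6  -0.58 -2.57 -0.61 -1.82]
[ 0. 11. 42.] -> [-0.0071 -0.0137 -0.0109]
rotvec [-0.0006  0.0061 -0.0008]
```

Request:
jog_arm --moves '[-0.0098,0,-0.0139,0,0.006,0,0,-0.0097,0,0,0,0,0,0,0,0,0,0,0.0029,0,0.0041,0,0,0,0.0023,0,0.0033,0,0,0,0.0023,0,0.0033,0,0,0,0.0017,0,0.0024,0,0,0,0,0,0,0,0,0]'

```text
time_s: 14.15
position: [0.6446, 0.0348, 0.0392]
orientation: [[0.578, 0.079, 0.812], [0.045, -0.997, 0.065], [0.815, -0.001, -0.579]]
force: [-15.9, -6.1, 4.7]
finger_gap: 0.0259
grip_force: 7.6
```

```bash
python3 g.py 16 7 42
```

```text
t 14.15 shelf mm [11.   6.5 39.2] z [ 0.815 -0.    -0.579] y [-0.001 -1.    -0.001] F [-16.31  -4.77   4.73] gap 0.02586759078140086 j [-0.3   0.61 -0.6  -2.61 -0.63 -1.79]
[16.  7. 42.] -> [ 0.0051 -0.0005  0.0024]
rotvec [ 0.0004  0.0072 -0.002 ]
```

Request:
jog_arm --moves '[-0.0086,0,-0.0123,0,0.007,0,0.002,0.0125,-0.001,0,0,0,0,0,0,0,0,0,0,0,0,0,0,0]' --claw 0

```text
time_s: 14.55
position: [0.6369, 0.0212, 0.0451]
orientation: [[0.56, 0.079, 0.824], [0.045, -0.997, 0.066], [0.827, 0.0, -0.562]]
force: [-0.5, -0.1, -0.3]
finger_gap: -0.0002
grip_force: 0.0
```

```bash
python3 g.py 8 -6 42
python3 - <<'E'
from h import *
im,d=snap('top','t4')
cv2.imwrite('pics/c4.png',cv2.resize(im[130:280,210:390,::-1],None,fx=4,fy=4,interpolation=cv2.INTER_CUBIC))
E
```

```text
t 14.55 shelf mm [ 2.2 -6.4 45.1] z [ 0.827 -0.001 -0.562] y [-0.001 -1.     0.   ] F [-0.49 -0.02 -0.27] gap -0.00015536765558335941 j [-0.33  0.6  -0.62 -2.57 -0.66 -1.8 ]
[ 8. -6. 42.] -> [ 0.0007 -0.0004  0.0065]
rotvec [ 0.0009 -0.014  -0.0005]
```

View pics/c4.png

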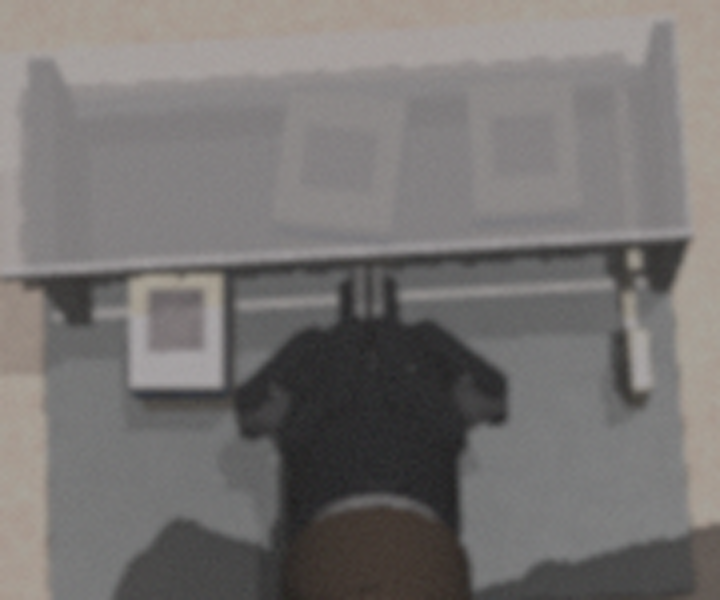

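Wide carton is now half squared (front corners (275,222), (392,232)); closed fingers at u≈370 sit right of its middle (333). Pushing there.

Request:
jog_arm --moves '[-0.0005,0.001,0.005,0,-0.013,0,0.0017,0,0.0025,0,0,0,0.0017,0,0.0025,0,0,0,0.0012,0,0.0016,0,0,0,0,0,0,0,0,0]'

```text
time_s: 15.1
position: [0.6452, 0.022, 0.04]
orientation: [[0.577, 0.081, 0.813], [0.046, -0.997, 0.066], [0.816, -0.001, -0.579]]
force: [-8.7, -2.3, 3.2]
finger_gap: 0.0003
grip_force: 4.1
```

```bash
python3 g.py 16 -6 42
```

```text
t 15.1 shelf mm [10.6 -6.3 40. ] z [ 0.816  0.001 -0.579] y [ 0.    -1.    -0.001] F [-8.83 -1.59  3.21] gap 0.00028899106300579286 j [-0.32  0.6  -0.59 -2.56 -0.62 -1.82]
[16. -6. 42.] -> [ 0.0048 -0.0003  0.0033]
rotvec [-0.0008  0.006  -0.0005]
```

Request:
jog_arm --moves '[0.0012,0,0.0016,0,0.006,0,0.0012,0,0.0016,0,0,0,0,0,0,0,0,0]'

```text
time_s: 15.4
position: [0.6458, 0.0224, 0.0392]
orientation: [[0.576, 0.081, 0.814], [0.046, -0.997, 0.067], [0.816, -0.001, -0.578]]
force: [-21.4, -6.9, 12.7]
finger_gap: -0.0
grip_force: 10.5
```

```bash
python3 g.py 16 -6 42;  python3 - <<'E'
from h import *
im,d=snap('top','t5')
c=im[140:200,270:370,::-1]; c=cv2.normalize(c,None,0,255,cv2.NORM_MINMAX)
a=cv2.createCLAHE(4,(4,4)).apply(cv2.cvtColor(c,cv2.COLOR_BGR2GRAY))
cv2.imwrite('pics/c5.png',cv2.resize(a,None,fx=8,fy=8,interpolation=cv2.INTER_CUBIC))
E
```

```text
t 15.4 shelf mm [11.2 -6.  39.2] z [ 0.816  0.001 -0.578] y [ 0.001 -1.    -0.001] F [-21.89  -5.17  12.68] gap -4.8274564380339066e-05 j [-0.32  0.61 -0.59 -2.56 -0.62 -1.82]
[16. -6. 42.] -> [0.005  0.     0.0023]
rotvec [-0.0013  0.005  -0.0008]
```

View pics/c5.png

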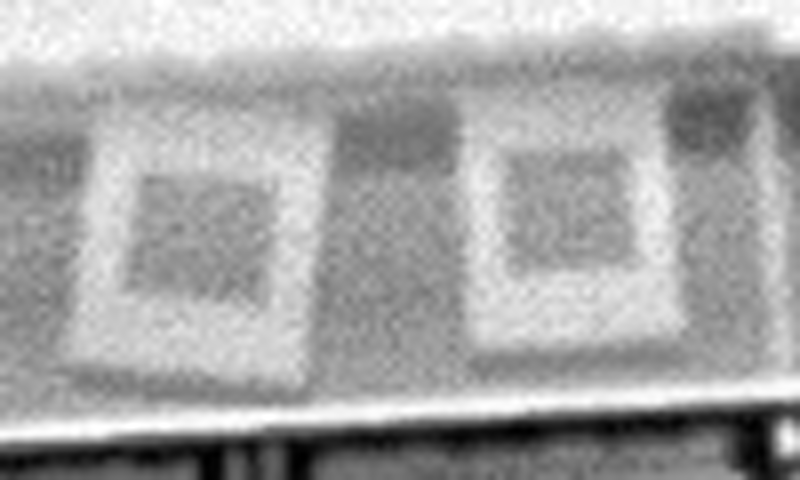

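Request:
jog_arm --moves '[-0.008,0,-0.0115,0,0,0,0.004,0.008,-0.003,0,0,0,0,0,0,0,0,0]'

```text
time_s: 15.75
position: [0.6389, 0.0122, 0.0473]
orientation: [[0.566, 0.079, 0.821], [0.045, -0.997, 0.065], [0.823, 0.0, -0.568]]
force: [1.2, 0.9, 0.5]
finger_gap: -0.0001
grip_force: 0.0
```

```bash
python3 g.py 9 -14 43
```

```text
t 15.75 shelf mm [  3.5 -15.6  47.3] z [ 0.823 -0.001 -0.568] y [-0.001 -1.     0.   ] F [1.31 0.77 0.49] gap -0.00014000162361578786 j [-0.34  0.59 -0.59 -2.53 -0.63 -1.84]
[  9. -14.  43.] -> [-0.0004 -0.0016  0.0069]
rotvec [ 0.001  -0.007  -0.0004]
```

Request:
jog_arm --moves '[0.0016,0,0.0014,0,-0.007,0,0.0016,0,0.0014,0,0,0,0.0016,0,0.0014,0,0,0,0.0016,0,0.0014,0,0,0,0,0,0,0,0,0]'

```text
time_s: 16.25
position: [0.6453, 0.0135, 0.0477]
orientation: [[0.576, 0.08, 0.814], [0.046, -0.997, 0.066], [0.816, -0.001, -0.577]]
force: [-4.7, -2.9, 2.6]
finger_gap: 0.0
grip_force: 2.4
```

```bash
python3 g.py 16 -14 43
```

```text
t 16.25 shelf mm [  9.9 -14.7  47.7] z [ 0.816  0.    -0.577] y [-0.    -1.    -0.001] F [-4.89 -2.48  2.63] gap 1.7609880090411332e-05 j [-0.33  0.58 -0.57 -2.52 -0.59 -1.87]
[ 16. -14.  43.] -> [-0.0003 -0.0007  0.0077]
rotvec [-0.0001  0.0046 -0.0007]
```

Request:
jog_arm --moves '[0.001,0.0023,0.0011,0,0,0,0.001,0.0023,0.0011,0,0,0,0.001,0.0023,0.0011,0,0,0,0,0,0,0,0,0]'

```text
time_s: 16.65
position: [0.6521, 0.0066, 0.0492]
orientation: [[0.573, 0.08, 0.816], [0.046, -0.997, 0.065], [0.819, -0.0, -0.574]]
force: [-0.6, 0.2, 0.4]
finger_gap: -0.0
grip_force: 0.0
```

```bash
python3 g.py 16 -14 43
```

```text
t 16.65 shelf mm [ 16.2 -22.2  49.2] z [ 0.819 -0.    -0.574] y [-0.001 -1.    -0.   ] F [-0.56  0.21  0.35] gap -1.471437254619802e-06 j [-0.33  0.58 -0.54 -2.49 -0.57 -1.89]
[ 16. -14.  43.] -> [-0.0052 -0.0082  0.0034]
rotvec [ 0.0004  0.001  -0.0005]
```

```bash
cat > edge.py <<'E'
import sys
from h import *
S=shelf()
def run(name,new=True):
    if new: im,_=snap('top',name)
    else: im=cv2.imread(f'pics/{name}.png')[:,:,::-1]
    g=cv2.GaussianBlur(cv2.cvtColor(np.ascontiguousarray(im),cv2.COLOR_RGB2GRAY).astype(float),(0,0),1.0)
    for lab,us,r,z in(('n',range(244,264,3),(150,230),.066),('w',range(270,312,4),(176,192),.078),('m',range(330,354,4),(176,192),.072)):
        o=[]
        for u in us:
            col=g[r[0]:r[1],u-1:u+2].mean(1);dv=np.diff(col);k=int(np.argmin(dv));v=r[0]+k+.5
            if 0<k<len(dv)-1:
                a,b,c=dv[k-1:k+2];v+=.5*(a-c)/(a-2*b+c) if a-2*b+c else 0
            p=(np.linalg.inv(S)@np.r_[pt('top',None,u,v,z),1])*1000;o.append((round(p[1]),round(p[0],1),round(-dv[k],1)))
        print(lab,o)
run(sys.argv[1],len(sys.argv)<3)
E
python3 edge.py t5 old; python3 edge.py t6
```

```text
n [(102, np.float64(-36.1), np.float64(26.2)), (96, np.float64(-36.6), np.float64(31.3)), (91, np.float64(-36.9), np.float64(31.9)), (85, np.float64(-37.3), np.float64(31.5)), (79, np.float64(-37.6), np.float64(31.0)), (74, np.float64(-38.0), np.float64(31.0)), (68, np.float64(-38.3), np.float64(30.7))]
w [(49, np.float64(34.1), np.float64(0.4)), (42, np.float64(30.6), np.float64(0.2)), (35, np.float64(36.5), np.float64(1.9)), (27, np.float64(35.4), np.float64(3.4)), (20, np.float64(34.0), np.float64(3.3)), (12, np.float64(32.6), np.float64(3.5)), (5, np.float64(32.0), np.float64(3.4)), (-2, np.float64(30.4), np.float64(3.5)), (-10, np.float64(29.8), np.float64(3.4)), (-17, np.float64(28.7), np.float64(2.9)), (-25, np.float64(31.3), np.float64(0.4))]
m [(-61, np.float64(21.5), np.float64(10.9)), (-68, np.float64(21.0), np.float64(14.7)), (-76, np.float64(20.6), np.float64(17.5)), (-83, np.float64(20.2), np.float64(20.2)), (-91, np.float64(19.7), np.float64(23.7)), (-98, np.float64(19.3), np.float64(26.1))]
n [(102, np.float64(-36.1), np.float64(26.5)), (96, np.float64(-36.5), np.floa
[... 243 characters left out ...]
64(49.3), np.float64(0.4)), (42, np.float64(39.7), np.float64(0.6)), (35, np.float64(37.3), np.float64(0.4)), (27, np.float64(34.7), np.float64(2.0)), (20, np.float64(34.6), np.float64(3.3)), (12, np.float64(34.6), np.float64(3.4)), (5, np.float64(34.5), np.float64(3.6)), (-2, np.float64(35.0), np.float64(3.5)), (-10, np.float64(34.8), np.float64(3.6)), (-17, np.float64(34.8), np.float64(3.5)), (-25, np.float64(35.1), np.float64(3.4))]
m [(-61, np.float64(21.5), np.float64(11.5)), (-68, np.float64(21.0), np.float64(15.4)), (-76, np.float64(20.6), np.float64(17.8)), (-83, np.float64(20.2), np.float64(20.8)), (-91, np.float64(19.7), np.float64(24.8)), (-98, np.float64(19.3), np.float64(26.4))]
```

```bash
sed -i "s/range(330,354,4),(176,192)/range(330,356,4),(174,186)/" edge.py; python3 edge.py t6 old | tail -1; python3 g.py -40 -22 43 -85 -22 100 -85 83 100 -80 83 60
```

```text
m [(-62, np.float64(35.6), np.float64(3.2)), (-69, np.float64(35.3), np.float64(4.0)), (-77, np.float64(35.3), np.float64(4.1)), (-84, np.float64(35.2), np.float64(4.0)), (-92, np.float64(35.3), np.float64(3.5)), (-99, np.float64(35.6), np.float64(3.7)), (-107, np.float64(35.9), np.float64(2.8))]
t 16.7 shelf mm [ 16.  -22.   49.2] z [ 0.819 -0.    -0.574] y [-0. -1. -0.] F [-0.34  0.25 -0.96] gap 0.00020765330952549188 j [-0.33  0.58 -0.54 -2.49 -0.57 -1.89]
[-40. -22.  43.] -> [-0.0372 -0.     -0.0423]
[-85. -22. 100.] -> [ 0.0208  0.     -0.0696]
[-85.  83. 100.] -> [-1.00e-04 -1.05e-01 -0.00e+00]
[-80.  83.  60.] -> [-0.0299  0.      0.0271]
rotvec [ 0.0002  0.001  -0.0006]
```

Request:
jog_arm --moves '[-0.0186,0,-0.0212,0,0,0,-0.0186,0,-0.0212,0,0,0,0.0104,0,-0.0348,0,0,0,0.0104,0,-0.0348,0,0,0,0,-0.035,0,0,0,0,0,-0.035,0,0,0,0,0,-0.034,0,0,0,0,0,0,0,0,0,0]' --claw 0.014

```text
time_s: 17.5
position: [0.5402, 0.1053, 0.0992]
orientation: [[0.575, 0.083, 0.814], [0.047, -0.997, 0.069], [0.816, -0.002, -0.577]]
force: [-1.2, 0.0, -1.2]
finger_gap: 0.014
grip_force: 0.0
```

```bash
python3 g.py -85 82 60 -66 82 43 12 82 43
```

```text
t 17.5 shelf mm [-87.3  85.2  99.2] z [ 0.816  0.003 -0.577] y [ 0.003 -1.    -0.002] F [-1.15  0.13 -1.21] gap 0.01396664135364204 j [-0.2   0.4  -0.87 -2.76 -0.67 -1.71]
[-85.  82.  60.] -> [-0.0307  0.0033  0.0245]
[-66.  82.  43.] -> [-0.0029  0.0001  0.0253]
[12. 82. 43.] -> [0.045  0.0002 0.0637]
rotvec [-0.0031  0.0046  0.0001]
```

Request:
jog_arm --moves '[-0.0154,0.0016,0.0122,-0.003,0.0046,0,-0.0154,0.0017,0.0122,0,0,0,-0.0006,0,0.0236,0,0,0,0,0,0,0,0,0]'

```text
time_s: 17.9
position: [0.5661, 0.0999, 0.0453]
orientation: [[0.57, 0.076, 0.818], [0.044, -0.997, 0.062], [0.821, 0.001, -0.571]]
force: [0.7, 0.1, 0.4]
finger_gap: 0.014
grip_force: 0.0
```

```bash
python3 g.py 0 82 43
```

```text
t 17.9 shelf mm [-62.   77.8  45.3] z [ 0.821 -0.004 -0.571] y [-0.004 -1.     0.001] F [0.68 0.08 0.38] gap 0.014008767432626563 j [-0.21  0.59 -0.87 -2.83 -0.86 -1.61]
[ 0. 82. 43.] -> [ 0.0335 -0.0045  0.0522]
rotvec [ 0.004  -0.0027 -0.002 ]
```

Request:
jog_arm --moves '[-0.001,-0.0045,-0.001,0.004,-0.0027,-0.002,0.004,0,0.0058,0,0,0,0.004,0,0.0058,0,0,0,0.004,0,0.0058,0,0,0,0.004,0,0.0058,0,0,0,0.004,0,0.0058,0,0,0,0.004,0,0.0058,0,0,0,0.004,0,0.0058,0,0,0]'

```text
time_s: 18.7
position: [0.6118, 0.1094, 0.0463]
orientation: [[0.571, 0.082, 0.817], [0.048, -0.997, 0.067], [0.819, 0.001, -0.573]]
force: [-1.7, -0.3, 1.6]
finger_gap: 0.014
grip_force: 1.0
```

```bash
python3 g.py 8 82 43; sed -i 's/range(244,264,3),(150,230)/range(248,274,4),(174,196)/' edge.py; python3 edge.py t7
```

```text
t 18.7 shelf mm [-15.7  83.5  46.3] z [ 0.819  0.001 -0.573] y [ 0.002 -1.     0.001] F [-1.74 -0.12  1.55] gap 0.014035589126111303 j [-0.17  0.6  -0.75 -2.84 -0.75 -1.65]
[ 8. 82. 43.] -> [0.0109 0.0015 0.0213]
rotvec [-0.0011 -0.0002  0.0015]
n [(92, np.float64(51.7), np.float64(2.7)), (85, np.float64(24.3), np.float64(3.1)), (77, np.float64(23.8), np.float64(5.9)), (70, np.float64(23.4), np.float64(10.0)), (62, np.float64(22.9), np.float64(13.4)), (55, np.float64(22.5), np.float64(16.5)), (47, np.float64(22.0), np.float64(19.9))]
w [(49, np.float64(45.9), np.float64(0.4)), (42, np.float64(47.0), np.float64(0.2)), (35, np.float64(34.6), np.float64(0.4)), (27, np.float64(34.9), np.float64(2.0)), (20, np.float64(34.6), np.float64(3.1)), (12, np.float64(34.7), np.float64(3.4)), (5, np.float64(34.9), np.float64(3.3)), (-2, np.float64(35.5), np.float64(3.2)), (-10, np.float64(35.0), np.float64(3.1)), (-17, np.float64(34.7), np.float64(3.6)), (-25, np.float64(34.2), np.float64(3.0))]
m [(-62, np.float64(35.5), np.float64(3.2)), (-69, np.float64(35.6), np.float64(3.4)), (-77, np.float64(35.0), np.float64(3.5)), (-84, np.float64(35.1), np.float64(3.6)), (-92, np.float64(35.2), np.float64(3.5)), (-99, np.float64(35.5), np.float64(3.4)), (-107, np.float64(36.0), np.float64(2.7))]
```

Request:
jog_arm --moves '[0.0034,0,0.0049,0,0,0,0.0034,0,0.0049,0,0,0,0.0034,0,0.0049,0,0,0,0.0028,0,0.0041,0,0,0,0,0,0,0,0,0]'

```text
time_s: 19.25
position: [0.635, 0.111, 0.0462]
orientation: [[0.571, 0.082, 0.817], [0.047, -0.997, 0.066], [0.82, 0.001, -0.573]]
force: [-1.2, 0.0, -0.0]
finger_gap: 0.0142
grip_force: 0.0
```

```bash
python3 g.py 15 82 44;sed -i 's/range(248,274,4),(174,196)/range(244,276,3),(176,190)/' edge.py; python3 edge.py t8|head -1
```

```text
t 19.25 shelf mm [ 7.6 83.2 46.2] z [ 0.82   0.001 -0.573] y [ 0.001 -1.     0.001] F [-1.17  0.1  -0.05] gap 0.01415513999118314 j [-0.15  0.61 -0.7  -2.84 -0.7  -1.67]
[15. 82. 44.] -> [0.0025 0.0012 0.0073]
rotvec [-0.0006 -0.0009  0.0012]
n [(99, np.float64(54.9), np.float64(0.1)), (93, np.float64(57.8), np.float64(0.1)), (88, np.float64(58.2), np.float64(0.3)), (82, np.float64(55.6), np.float64(0.4)), (76, np.float64(55.4), np.float64(0.4)), (71, np.float64(54.2), np.float64(0.3)), (65, np.float64(50.5), np.float64(0.4)), (59, np.float64(53.4), np.float64(0.4)), (54, np.float64(53.6), np.float64(0.3)), (48, np.float64(44.0), np.float64(0.5)), (43, np.float64(48.3), np.float64(0.2))]
```

```bash
sed -i 's/range(244,276,3),(176,190)/range(240,276,3),(180,193)/' edge.py; python3 edge.py t8 old|head -1
```

```text
n [(107, np.float64(48.2), np.float64(0.4)), (102, np.float64(31.2), np.float64(1.2)), (96, np.float64(30.8), np.float64(1.6)), (90, np.float64(30.5), np.float64(1.6)), (85, np.float64(30.1), np.float64(1.5)), (79, np.float64(29.8), np.float64(1.0)), (73, np.float64(31.5), np.float64(0.9)), (68, np.float64(31.8), np.float64(0.9)), (61, np.float64(50.2), np.float64(0.2)), (56, np.float64(33.1), np.float64(0.2)), (50, np.float64(43.7), np.float64(0.3)), (45, np.float64(45.1), np.float64(0.3))]
```

Request:
jog_arm --moves '[0.0017,0,0.0025,0,0,0,0.0012,0,0.0016,0,0,0,0,0,0,0,0,0]'

```text
time_s: 19.6
position: [0.6392, 0.1115, 0.046]
orientation: [[0.572, 0.082, 0.816], [0.047, -0.997, 0.067], [0.819, 0.001, -0.574]]
force: [0.1, -0.1, -0.7]
finger_gap: 0.014
grip_force: 0.1
```

```bash
python3 g.py; python3 edge.py t9
```

```text
t 19.6 shelf mm [11.7 83.4 46. ] z [ 0.819  0.001 -0.574] y [ 0.001 -1.     0.001] F [ 0.14 -0.16 -0.74] gap 0.014033504835492604 j [-0.15  0.61 -0.69 -2.84 -0.69 -1.67]
n [(107, np.float64(34.1), np.float64(0.9)), (102, np.float64(32.7), np.float64(2.8)), (96, np.float64(32.3), np.float64(3.3)), (90, np.float64(32.4), np.float64(3.4)), (85, np.float64(32.2), np.float64(3.7)), (79, np.float64(31.9), np.float64(3.5)), (73, np.float64(31.9), np.float64(3.5)), (68, np.float64(31.9), np.float64(3.1)), (62, np.float64(31.8), np.float64(1.7)), (56, np.float64(33.7), np.float64(0.4)), (51, np.float64(34.6), np.float64(0.2)), (45, np.float64(49.1), np.float64(0.2))]
w [(50, np.float64(30.9), np.float64(0.2)), (42, np.float64(47.6), np.float64(0.3)), (34, np.float64(47.1), np.float64(0.3)), (27, np.float64(35.1), np.float64(1.8)), (20, np.float64(34.7), np.float64(3.1)), (12, np.float64(34.8), np.float64(3.6)), (5, np.float64(34.4), np.float64(3.2)), (-2, np.float64(35.2), np.float64(3.1)), (-10, np.float64(35.0), np.float64(3.2)), (-17, np.float64(34.6), np.float64(3.2)), (-25, np.float64(34.7), np.float64(2.8))]
m [(-62, np.float64(35.5), np.float64(3.2)), (-69, np.float64(35.2), np.float64(3.6)), (-77, np.float64(35.3), np.float64(3.8)), (-84, np.float64(34.7), np.float64(3.6)), (-92, np.float64(35.3), np.float64(3.5)), (-99, np.float64(35.5), np.float64(3.0)), (-107, np.float64(36.1), np.float64(2.9))]
```

Request:
jog_arm --moves '[0.0009,0,0.0012,0,0,0,0.0009,0,0.0012,0,0,0,0,0,0,0,0,0]'

```text
time_s: 19.95
position: [0.6422, 0.1117, 0.0461]
orientation: [[0.572, 0.082, 0.816], [0.047, -0.997, 0.067], [0.819, 0.001, -0.574]]
force: [-0.8, 0.2, 0.5]
finger_gap: 0.0137
grip_force: 0.1
```

Request:
jog_arm --moves '[0.0006,0,0.0008,0,0,0,0.0003,0,0.0004,0,0,0,0,0,0,0,0,0]'

```text
time_s: 20.25
position: [0.6435, 0.1118, 0.0461]
orientation: [[0.572, 0.082, 0.816], [0.047, -0.997, 0.067], [0.819, 0.0, -0.574]]
force: [-0.2, 0.2, -0.4]
finger_gap: 0.0142
grip_force: 0.2
```

```bash
python3 g.py; python3 edge.py t10|head -1
```

```text
t 20.25 shelf mm [16.1 83.4 46.1] z [ 0.819  0.001 -0.574] y [ 0.001 -1.     0.   ] F [-0.23  0.24 -0.43] gap 0.014166157366972064 j [-0.15  0.61 -0.67 -2.84 -0.68 -1.67]
n [(107, np.float64(36.8), np.float64(1.0)), (101, np.float64(36.0), np.float64(3.0)), (96, np.float64(35.9), np.float64(3.7)), (90, np.float64(35.4), np.float64(3.8)), (85, np.float64(35.4), np.float64(3.8)), (79, np.float64(35.6), np.float64(3.6)), (73, np.float64(35.6), np.float64(3.6)), (68, np.float64(35.5), np.float64(3.7)), (62, np.float64(35.4), np.float64(2.3)), (56, np.float64(35.9), np.float64(0.3)), (50, np.float64(42.2), np.float64(0.2)), (45, np.float64(44.1), np.float64(0.3))]
```

Request:
jog_arm --moves '[0.0006,0,0.0008,0,0,0,0,0,0,0,0,0]'

```text
time_s: 20.5
position: [0.6438, 0.112, 0.046]
orientation: [[0.573, 0.082, 0.816], [0.048, -0.997, 0.067], [0.819, 0.0, -0.574]]
force: [-3.7, -1.3, 1.8]
finger_gap: 0.0142
grip_force: 1.9
```

Request:
jog_arm --moves '[0.0006,0,0.0008,0,0,0,0,0,0,0,0,0]'

```text
time_s: 20.7
position: [0.6439, 0.112, 0.046]
orientation: [[0.573, 0.082, 0.815], [0.048, -0.997, 0.067], [0.818, 0.0, -0.575]]
force: [-7.9, -2.5, 5.5]
finger_gap: 0.0143
grip_force: 4.1
```

```bash
python3 g.py -45 83 46 -75 83 110; python3 edge.py t11|head -1
```

```text
t 20.7 shelf mm [16.6 83.6 46. ] z [ 0.818  0.001 -0.575] y [ 0.002 -1.     0.   ] F [-8.06 -1.83  5.49] gap 0.014326492748929151 j [-0.15  0.61 -0.67 -2.84 -0.68 -1.67]
[-45.  83.  46.] -> [-0.0354  0.0004 -0.0504]
[-75.  83. 110.] -> [ 0.0351 -0.     -0.0614]
rotvec [-0.0013  0.002   0.0013]
n [(107, np.float64(36.9), np.float64(0.8)), (101, np.float64(36.2), np.float64(3.0)), (96, np.float64(36.1), np.float64(3.7)), (90, np.float64(35.5), np.float64(4.0)), (85, np.float64(35.5), np.float64(3.7)), (79, np.float64(35.7), np.float64(3.6)), (73, np.float64(35.6), np.float64(3.7)), (68, np.float64(35.8), np.float64(3.6)), (62, np.float64(35.4), np.float64(2.2)), (56, np.float64(42.3), np.float64(0.4)), (50, np.float64(41.4), np.float64(0.2)), (45, np.float64(47.4), np.float64(0.3))]
```

Request:
jog_arm --moves '[-0.0177,0,-0.0252,0,0,0,-0.0177,0,-0.0252,0,0,0,0.0175,0,-0.0307,0,0,0,0.0175,0,-0.0307,0,0,0,0,0,0,0,0,0]' --claw 0

```text
time_s: 21.25
position: [0.5546, 0.1043, 0.115]
orientation: [[0.564, 0.082, 0.822], [0.049, -0.997, 0.066], [0.824, 0.003, -0.566]]
force: [0.5, -0.9, -1.0]
finger_gap: 0.0002
grip_force: 0.0
```

Request:
jog_arm --moves '[0,0.04,0,0,0,0,0,0.04,0,0,0,0,0,0.04,0,0,0,0,0,0.04,0,0,0,0,0,0.04,0,0,0,0,0,0.04,0,0,0,0,0,0,0,0,0,0]'

```text
time_s: 21.95
position: [0.5759, -0.1387, 0.1108]
orientation: [[0.57, 0.08, 0.818], [0.049, -0.997, 0.064], [0.82, 0.004, -0.572]]
force: [-0.1, 0.7, -0.5]
finger_gap: 0.0001
grip_force: 0.0
```

```bash
python3 g.py -60 -158 80 -45 -158 42; python3 edge.py t12
```

```text
t 21.95 shelf mm [ -71.4 -160.9  110.8] z [ 0.82  -0.002 -0.572] y [-0.    -1.     0.004] F [-0.09  0.74 -0.51] gap 0.00010617533410705624 j [-0.52  0.38 -0.45 -1.81 -0.5  -2.5 ]
[ -60. -158.   80.] -> [-0.0187 -0.003   0.027 ]
[ -45. -158.   42.] -> [-0.0226 -0.0001  0.034 ]
rotvec [ 0.0023 -0.0023  0.0027]
n [(107, np.float64(37.1), np.float64(0.7)), (101, np.float64(35.6), np.float64(3.0)), (96, np.float64(35.7), np.float64(3.4)), (90, np.float64(35.8), np.float64(3.4)), (85, np.float64(35.4), np.float64(3.9)), (79, np.float64(35.5), np.float64(3.9)), (73, np.float64(35.7), np.float64(3.9)), (68, np.float64(35.5), np.float64(3.9)), (62, np.float64(35.1), np.float64(2.3)), (56, np.float64(38.1), np.float64(0.2)), (51, np.float64(34.7), np.float64(0.3)), (45, np.float64(45.5), np.float64(0.2))]
w [(50, np.float64(31.1), np.float64(0.3)), (42, np.float64(41.3), np.float64(0.4)), (34, np.float64(50.4), np.float64(0.3)), (27, np.float64(35.6), np.float64(1.8)), (20, np.float64(34.5), np.float64(3.2)), (12, np.float64(34.7), np.float64(3.5)), (5, np.float64(34.3), np.float64(3.3)), (-2, np.float64(34.9), np.float64(3.5)), (-10, np.float64(35.1), np.float64(3.4)), (-17, np.float64(34.6), np.float64(3.5)), (-25, np.float64(34.6), np.float64(3.1))]
m [(-62, np.float64(35.2), np.float64(3.6)), (-69, np.float64(35.1), np.float64(3.7)), (-77, np.float64(35.3), np.float64(3.9)), (-84, np.float64(35.1), np.float64(3.6)), (-92, np.float64(35.3), np.float64(3.6)), (-99, np.float64(35.0), np.float64(3.8)), (-107, np.float64(35.8), np.float64(2.7))]
```

All three stand square at the stop. Now the divider.

Request:
jog_arm --moves '[-0.0187,-0.001,0.027,0.002,-0.002,0.003,-0.0113,0,0.017,0,0,0,-0.0113,0,0.017,0,0,0,0,0,0,0,0,0]'

```text
time_s: 22.4
position: [0.5986, -0.1304, 0.0375]
orientation: [[0.578, 0.081, 0.812], [0.04, -0.997, 0.071], [0.815, -0.008, -0.58]]
force: [-0.1, -0.6, -0.1]
finger_gap: -0.0
grip_force: 0.0
```

```bash
python3 g.py -45 -100 42
```

```text
t 22.4 shelf mm [ -48.1 -154.4   37.5] z [ 0.815  0.005 -0.58 ] y [ 0.    -1.    -0.008] F [-0.18 -0.61 -0.1 ] gap -4.4560852848162656e-05 j [-0.57  0.57 -0.48 -2.07 -0.6  -2.15]
[ -45. -100.   42.] -> [ 0.0051 -0.0545  0.0002]
rotvec [-0.0052  0.0076 -0.0065]
```

Request:
jog_arm --moves '[0.0051,-0.006,0.0002,-0.005,0.0076,-0.0065,0,-0.006,0,0,0,0,0,-0.006,0,0,0,0,0,-0.006,0,0,0,0,0,-0.006,0,0,0,0,0,-0.006,0,0,0,0,0,-0.006,0,0,0,0,0,-0.006,0,0,0,0]'

```text
time_s: 23.2
position: [0.5994, -0.0833, 0.0459]
orientation: [[0.565, 0.081, 0.821], [0.05, -0.997, 0.063], [0.823, 0.005, -0.568]]
force: [0.7, -2.9, 2.7]
finger_gap: 0.0001
grip_force: 1.6
```

Request:
jog_arm --moves '[0,-0.006,0,0,0,0,0,-0.006,0,0,0,0,0,-0.006,0,0,0,0,0,-0.006,0,0,0,0,0,0,0,0,0,0]'

```text
time_s: 23.7
position: [0.5962, -0.0584, 0.0445]
orientation: [[0.568, 0.082, 0.819], [0.05, -0.997, 0.065], [0.821, 0.004, -0.57]]
force: [1.1, -0.0, 0.8]
finger_gap: -0.0
grip_force: 0.7
```

```bash
python3 g.py -45 -50 42;python3 edge.py t13
```

```text
t 23.7 shelf mm [-44.8 -82.5  44.5] z [ 0.821 -0.001 -0.57 ] y [ 0.002 -1.     0.004] F [ 1.08 -0.14  0.8 ] gap -3.8564285351207e-05 j [-0.5   0.56 -0.6  -2.31 -0.65 -1.93]
[-45. -50.  42.] -> [-0.002  -0.0325  0.0012]
rotvec [ 0.0009 -0.0038  0.0047]
n [(107, np.float64(37.5), np.float64(0.8)), (101, np.float64(36.2), np.float64(3.1)), (96, np.float64(35.7), np.float64(3.7)), (90, np.float64(35.9), np.float64(3.7)), (85, np.float64(35.8), np.float64(3.8)), (79, np.float64(35.6), np.float64(3.8)), (73, np.float64(35.4), np.float64(4.1)), (68, np.float64(35.7), np.float64(3.5)), (62, np.float64(36.0), np.float64(2.1)), (56, np.float64(37.5), np.float64(0.3)), (51, np.float64(39.1), np.float64(0.4)), (45, np.float64(39.5), np.float64(1.9))]
w [(49, np.float64(35.3), np.float64(0.4)), (42, np.float64(35.7), np.float64(2.5)), (35, np.float64(34.6), np.float64(3.0)), (27, np.float64(35.5), np.float64(3.1)), (20, np.float64(34.8), np.float64(3.3)), (12, np.float64(34.7), np.float64(3.5)), (5, np.float64(35.2), np.float64(3.5)), (-2, np.float64(35.5), np.float64(3.3)), (-10, np.float64(34.4), np.float64(3.3)), (-17, np.float64(33.4), np.float64(3.9)), (-25, np.float64(33.6), np.float64(3.6))]
m [(-62, np.float64(35.0), np.float64(1.4)), (-70, np.float64(52.0), np.float64(0.5)), (-77, np.float64(42.9), np.float64(0.2)), (-85, np.float64(43.2), np.float64(0.2)), (-93, np.float64(50.6), np.float64(0.3)), (-100, np.float64(48.8), np.float64(0.3)), (-107, np.float64(40.1), np.float64(0.4))]
```

Request:
jog_arm --moves '[-0.001,-0.005,0,0,-0.003,0.004,0,-0.005,0,0,0,0,0,-0.005,0,0,0,0,0,-0.005,0,0,0,0,0,-0.005,0,0,0,0,0,-0.005,0,0,0,0,0,-0.004,0,0,0,0,0,0,0,0,0,0]'

```text
time_s: 24.55
position: [0.5932, -0.0248, 0.0439]
orientation: [[0.57, 0.08, 0.818], [0.047, -0.997, 0.065], [0.82, 0.001, -0.572]]
force: [0.0, -2.1, 2.0]
finger_gap: 0.0001
grip_force: 0.9
```

Request:
jog_arm --moves '[0,-0.002,0,0,0,0,0,-0.001,0,0,0,0,0,0,0,0,0,0]'

```text
time_s: 24.85
position: [0.5931, -0.0225, 0.0439]
orientation: [[0.57, 0.079, 0.818], [0.047, -0.997, 0.064], [0.82, 0.002, -0.572]]
force: [-1.3, -3.1, 3.0]
finger_gap: -0.0002
grip_force: 2.0
```

```bash
python3 g.py -45 -42 42
```

```text
t 24.85 shelf mm [-45.  -46.5  43.9] z [ 0.82  -0.002 -0.572] y [-0.001 -1.     0.002] F [-1.53 -3.02  3.04] gap -0.00021118406955097777 j [-0.45  0.57 -0.66 -2.43 -0.68 -1.83]
[-45. -42.  42.] -> [-0.0016 -0.0045  0.0011]
rotvec [ 0.0021 -0.0016  0.0006]
```

Request:
jog_arm --moves '[0,-0.001,0,0,0,0,0,-0.001,0,0,0,0,0,0,0,0,0,0]'

```text
time_s: 25.15
position: [0.5929, -0.0206, 0.0439]
orientation: [[0.57, 0.079, 0.818], [0.047, -0.997, 0.064], [0.82, 0.002, -0.572]]
force: [-1.9, -3.8, 2.0]
finger_gap: -0.0001
grip_force: 2.2
```

Request:
jog_arm --moves '[0,-0.001,0,0,0,0,0,-0.001,0,0,0,0,0,0,0,0,0,0]'

```text
time_s: 25.45
position: [0.5928, -0.0186, 0.0439]
orientation: [[0.57, 0.079, 0.818], [0.047, -0.997, 0.064], [0.82, 0.002, -0.572]]
force: [-0.6, -4.5, 3.1]
finger_gap: -0.0
grip_force: 2.3
```

Request:
jog_arm --moves '[0,-0.001,0,0,0,0,0,0,0,0,0,0]'

```text
time_s: 25.65
position: [0.5927, -0.0176, 0.0439]
orientation: [[0.57, 0.079, 0.818], [0.047, -0.997, 0.064], [0.82, 0.002, -0.572]]
force: [-2.2, -4.0, 1.7]
finger_gap: -0.0003
grip_force: 2.3
```

```bash
python3 g.py
```

```text
t 25.65 shelf mm [-45.  -41.5  43.9] z [ 0.82  -0.002 -0.572] y [-0.001 -1.     0.002] F [-2.51 -3.82  1.68] gap -0.0003345878570025553 j [-0.44  0.57 -0.67 -2.45 -0.69 -1.82]
```

Request:
jog_arm --moves '[0,-0.001,0,0,0,0,0,-0.001,0,0,0,0,0,0,0,0,0,0]'

```text
time_s: 25.95
position: [0.5926, -0.0166, 0.0439]
orientation: [[0.571, 0.077, 0.817], [0.046, -0.997, 0.062], [0.82, 0.002, -0.573]]
force: [-4.4, -8.1, 4.1]
finger_gap: -0.0
grip_force: 4.3
```

Request:
jog_arm --moves '[0,-0.001,0,0,0,0,0,-0.001,0,0,0,0,0,0,0,0,0,0]'

```text
time_s: 26.25
position: [0.5925, -0.0164, 0.0439]
orientation: [[0.572, 0.073, 0.817], [0.044, -0.997, 0.059], [0.819, 0.003, -0.574]]
force: [-7.1, -14.7, 4.8]
finger_gap: 0.0
grip_force: 7.9
```

```bash
python3 g.py; python3 edge.py t14
python3 - <<'E'
import cv2,numpy as np
c=cv2.imread('pics/t14.png')[138:250,212:390];g=cv2.createCLAHE(3,(3,3)).apply(cv2.cvtColor(c,cv2.COLOR_BGR2GRAY))
cv2.imwrite('pics/c14.png',cv2.resize(g,None,fx=4.4,fy=4.4,interpolation=cv2.INTER_CUBIC))
E
```

```text
t 26.25 shelf mm [-45.  -40.3  43.9] z [ 0.819 -0.007 -0.574] y [-0.007 -1.     0.003] F [ -8.23 -14.13   4.84] gap 1.925186150488648e-05 j [-0.44  0.57 -0.68 -2.47 -0.69 -1.81]
n [(107, np.float64(35.6), np.float64(3.6)), (101, np.float64(35.5), np.float64(3.5)), (96, np.float64(36.2), np.float64(3.4)), (90, np.float64(36.3), np.float64(3.5)), (84, np.float64(37.8), np.float64(3.1)), (79, np.float64(38.5), np.float64(3.2)), (73, np.float64(38.6), np.float64(3.3)), (68, np.float64(38.5), np.float64(3.4)), (62, np.float64(38.8), np.float64(3.2)), (56, np.float64(38.9), np.float64(3.4)), (51, np.float64(38.7), np.float64(3.5)), (45, np.float64(38.9), np.float64(3.1))]
w [(49, np.float64(35.0), np.float64(3.5)), (42, np.float64(35.1), np.float64(3.0)), (35, np.float64(35.0), np.float64(3.0)), (27, np.float64(33.7), np.float64(3.3)), (20, np.float64(33.5), np.float64(3.6)), (12, np.float64(33.6), np.float64(3.5)), (5, np.float64(33.5), np.float64(3.7)), (-2, np.float64(33.6), np.float64(3.5)), (-10, np.float64(33.8), np.float64(3.7)), (-17, np.float64(33.2), np.float64(3.0)), (-25, np.float64(37.8), np.float64(0.1))]
m [(-62, np.float64(46.6), np.float64(0.4)), (-69, np.float64(34.1), np.float64(0.4)), (-78, np.float64(51.5), np.float64(0.3)), (-84, np.float64(37.8), np.float64(0.2)), (-91, np.float64(31.3), np.float64(0.1)), (-100, np.float64(42.4), np.float64(0.1)), (-106, np.float64(32.5), np.float64(0.3))]
```

View pics/c14.png

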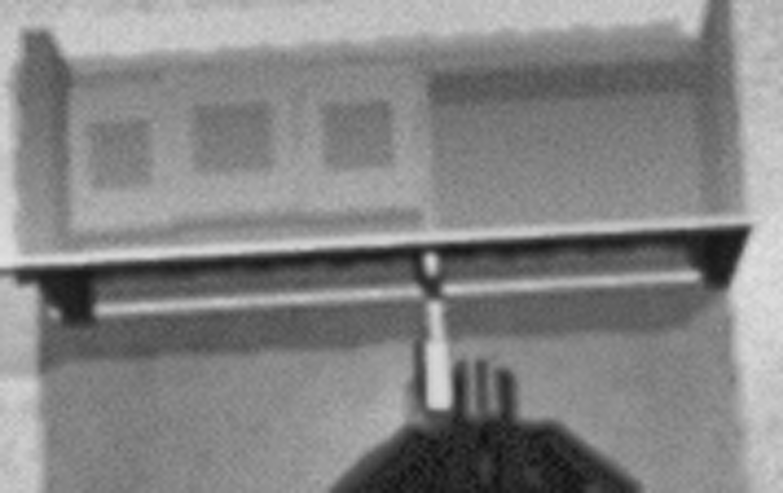

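The row is closed from left wall (u≈70) to divider (u≈430), fronts aligned, 14 N stop force. Releasing and backing away.

Request:
jog_arm --moves '[0,0.01,0,0,0,0,0,0.02,0,0,0,0,0.0246,0,-0.0172,0,0,0,0.0246,0,-0.0172,0,0,0,-0.005,0,-0.03,0,0,0,0,0,-0.03,0,0,0,0,0,0,0,0,0,0,0,0,0,0,0]'

```text
time_s: 27.1
position: [0.5425, -0.0466, 0.1346]
orientation: [[0.569, 0.081, 0.818], [0.048, -0.997, 0.065], [0.821, 0.002, -0.571]]
force: [0.2, 0.1, 0.1]
finger_gap: 0.0001
grip_force: 0.0
```

```bash
python3 g.py; python3 edge.py t15|head -2
python3 - <<'E'
from h import *
S=shelf()
im=cv2.imread('pics/t15.png'); g=cv2.cvtColor(im,cv2.COLOR_BGR2GRAY).astype(float); g0=cv2.cvtColor(cv2.imread('pics/t14.png'),cv2.COLOR_BGR2GRAY).astype(float)
for G in(g0,g):
    r=G[219:229,300:320].mean(0).round(0); print(r.tolist())
def P(u,v,z): return ((np.linalg.inv(S)@np.r_[pt('top',None,u,v,z),1])*1000)[:3].round(1)
print(P(212+436/4.4,138+375/4.4,.06))
# bottles vs start
s0=cv2.imread('pics/top0.png').astype(int)
for n,(x,y) in dict(a=(278,293),b=(329,290),amber=(148,248),leaf=(483,302)).items():
    print(n,np.abs(im[y-10:y+10,x-12:x+12].astype(int)-s0[y-10:y+10,x-12:x+12]).mean())
E
```

```text
t 27.1 shelf mm [-97.3 -66.4 134.6] z [ 0.821 -0.001 -0.571] y [ 0.    -1.     0.002] F [0.19 0.07 0.07] gap 0.00012192439238910796 j [-0.4   0.26 -0.59 -1.98 -0.43 -2.4 ]
n [(107, np.float64(35.4), np.float64(3.8)), (101, np.float64(35.5), np.float64(3.7)), (96, np.float64(35.9), np.float64(3.3)), (90, np.float64(36.1), np.float64(3.6)), (84, np.float64(38.2), np.float64(3.2)), (79, np.float64(38.5), np.float64(3.3)), (73, np.float64(39.2), np.float64(3.4)), (67, np.float64(38.9), np.float64(3.3)), (62, np.float64(39.1), np.float64(3.3)), (56, np.float64(39.0), np.float64(3.4)), (51, np.float64(38.9), np.float64(3.5)), (45, np.float64(38.3), np.float64(3.2))]
w [(49, np.float64(35.2), np.float64(3.5)), (42, np.float64(34.6), np.float64(3.1)), (35, np.float64(34.8), np.float64(3.1)), (27, np.float64(34.0), np.float64(3.4)), (20, np.float64(33.3), np.float64(3.8)), (12, np.float64(33.6), np.float64(4.2)), (5, np.float64(33.8), np.float64(3.6)), (-2, np.float64(33.5), np.float64(3.5)), (-10, np.float64(33.5), np.float64(3.4)), (-17, np.float64(33.4), np.float64(3.1)), (-25, np.float64(39.1), np.float64(0.2))]
[116.0, 115.0, 115.0, 114.0, 110.0, 104.0, 86.0, 70.0, 92.0, 134.0, 158.0, 163.0, 160.0, 144.0, 114.0, 80.0, 64.0, 78.0, 99.0, 106.0]
[116.0, 116.0, 116.0, 114.0, 112.0, 105.0, 87.0, 72.0, 93.0, 135.0, 159.0, 164.0, 160.0, 146.0, 126.0, 114.0, 115.0, 116.0, 116.0, 116.0]
[-35.8 -22.5  60. ]
a 11.8375
b 86.70694444444445
amber 12.09375
leaf 49.91875
```

```bash
python3 -c "
from cell import env
print(env.close_job())"
```

```text
the job is handed in; nothing more can be done
None
```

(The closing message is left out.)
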